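Close the specimen clamp through its deep bore

ROBOT

A 6-joint arm with a two-finger parallel gripper is mounted at the origin on a cart in front of the work surface, level with it; the furniture and walls round the work are solid. World frame = base frame: x ahead of the robot, y to its left, z up, the work surface at z = 0. Lengths are in m, angles in rad, forces in N, time in s.
With the tool pointing down it reaches from about 0.25 to 0.775 m from the base axis. Payload 4 kg.
Tool frame: the origin (TCP) lies between the finger pads; the fingertips stand 14 mm ahead of it and the grasp point (between the pads) lies 5 mm behind it (robot.tips_ahead is the distance from the TCP to the fingertips, in m); z points along the fingers, y is the direction in which the jaws open and shut (so a half turn about z gives the same grasp; the last joint's range is limited). The gripper opens to 94 mm and grips with 3 to 60 N. Pads are 16 mm wide; open, the fingers measure 119 mm over their backs; the gripper's body (75 mm by 177 mm) begins 78 mm behind the grasp point.
Start: joints at [1.092, 0.087, 1.371, -0, 1.684, -0.103], TCP at [0.202, 0.512, 0.22] pointing down, gripper open.
Joint ranges: [-3.1, 3.1], [-0.76, 2.03], [0.27, 2.55], [-1.08, 4.22], [0.17, 2.65], [-2.57, 2.57]. Speed limits (rad/s): [2.79, 2.79, 3.14, 3.14, 3.14, 3.14].

INTERFACE

Orientations are given as [roll, pitch, yaw] about the fixed x, y, z axes, in that order (R = Rz(yaw) Ry(pitch) Rx(roll)).
In Python, from bench import robot, optics, job gives the robot as it stands.
- The arm moves only by the tool apply_moves, never from a script. Its argument "moves" is a list of rows, each a list of 3 entries, a list of its own where there are three numbers: the shift along the tool's x, y, z in cm, then the turn, a rotation vector about the tool's x, y, z in rad, then the opening, from 0 (shut) to 1 (fully open). In form: [[[tx, ty, tz], [rx, ry, rz], grip], ...]. A call has exactly 10 rows; each row is the pose to reach, as a shift and turn from the pose commanded when the call began, along the tool's axes at that moment; what a row does not reach only later rows make up. A row lasts 1/12 s, in which the tool goes at most 41.7 mm and 7.16 degrees, less where a joint would pass 70% of its speed; a pose out of reach is approached as far as the arm can. A call with a gripper value outside its range is refused whole. The fingers move at their own pace and stop on an object; the grip force is fixed at half the most. Time passes only in rows, so rows that repeat a pose let the fingers close, or fill a call up. It gives the time, the measured TCP pose, the force and the opening at its end, in the units of the state.
- robot.get_obs(): the state, without advancing time (a new reading comes with each control period).
- optics.snapshot(name): name is "scene" or "top" or "wrist"; returns the picture (400x640x3 uint8, red, green, blue); there is no depth.
- optics.get_calibration(name): a dict with "fx", "fy", "cx", "cy" (pixels), "rvec" (rotation vector, rad) and "tvec" (3), from world to camera coordinates, as OpenCV has them. Camera axes: x right, y down, z forward; pixel columns grow to the right and rows downward; lengths in m; the calibration is good to about 2 mm. The wrist camera is an equidistant fisheye: a pixel r from the principal point sees the ray r / f radians off the axis. A picture is of the moment at which its call begins: read the wrist's pose just before it. get_calibration takes no time and is no camera call; for the wrist camera it gives the pose at the moment of the call.
- job.close_job(): hands the job in, once; it reports no verdict.
The state is a dict: "time": time; "joint_positions": joint angles; "qvel": joint speeds; "joint_torque": joint torques, N m; "tool_pos": TCP position; "ee_rot": TCP orientation; "wrist_force": force on the tool from outside, world axes, zero at the start; "wrist_torque": the same for the moment, N m; "width": finger opening in m.
Only numpy, scipy, OpenCV 4.12 (cv2) and the standard library are available. Lean on these libraries where they do the work, as an engineer would, in place of code of your own. Each camera call takes 0.05 s, during which the arm holds its last target.

TASK

Close the specimen clamp: take the long T-handled socket extension out of the tool stand, lower it into the deep bore of the clamp's tower until its socket is fully down on the nut at the bottom, and turn the nut clockwise (seen from above) until it comes up against its stop. Let go and leave the long extension standing on the nut; leave the short one in its well and do not disturb the other things on the worktop.

Things in the scene. Friction and masses are not known exactly. Their poses are not given: they have to be found in the camera images.
- fixture: Specimen clamp, fixed. Origin on the bore axis at worktop height, z up. Square aluminium tower, 70 x 70 x 90 mm high, centred on the origin, on a dark base plate (x -113 to +47, y +-47, 12 mm thick). On the tower's -x side a steel jaw, driven by the nut, closes 6 mm onto a black round specimen (30 mm across, 16 high) that stands against a stop block 42 mm high at x = -106.
- bore_mouth (a point): Centre of the open mouth of the bore in the tower's top, 90 mm above the worktop. The bore is vertical, round, 36 mm in diameter and 74 mm deep; its axes are those of the fixture.
- nut_top (a point): Centre of the top of the hexagon nut at the bottom of the bore, 60 mm below the mouth (30 mm above the worktop), on the bore axis. The nut is 20 mm across flats and 14 mm high, the top 3 mm bevelled to 15 mm across flats. The axes turn with the nut: two of its flats face its +x and -x, the others every 60 degrees from there. z up.
- nut (a joint): Turning angle of the nut, rad; grows as it turns clockwise seen from above. Starts between 0 and 0.45; hard stop at 1.40 (clamp closed), another at 0. It rubs with about 0.25 N m and stays where it is left.
- stand: Low black tool stand, fixed, 180 x 70 mm in plan (long side along its x) and 48 mm high; origin at the centre of its underside. Two upright round wells 36 mm in diameter and 40 mm deep at x = +55 and -55 mm, 110 mm apart. Each holds one T-handled extension, standing loosely upright; which is where changes.
- long_extension: Long T-handled steel socket extension, 171 mm, 0.26 kg, foot 8 mm above the worktop. Origin: centre of its foot, z up the shank. Socket: 31 mm outside, 30 mm high; hexagon recess 21.5 mm across flats, 14 mm deep, a flat facing +x. Shank 13 mm. Cross bar 14 mm wide (x), 84 long (y), 16 high, underside 155 mm above the foot. Fully down on the nut its origin is 14 mm below nut_top.
- long_extension_grip (a point): Centre of the long extension's cross bar, 163 mm above its foot; axes as the extension, to pinch the bar across x (14 mm).
- short_extension: The short T-handled extension, 68 mm long, same socket and cross bar (bar underside 52 mm above its foot), standing in the other well. Too short to reach the nut; it stays in the stand. Origin at the centre of its foot.
- marker: Marker pen, 135 mm long, 17 mm thick, lying loose on the worktop between the clamp and the stand, a bystander.
- caliper: Digital caliper, 190 mm long, 65 mm wide, lying loose behind the work, a bystander.
- masking_tape: Roll of masking tape, 104 mm across and 25 mm high, lying loose to the left of the work, a bystander.

How it is judged:
On the way:
1. the long extension's socket is fully down on the nut in the bore (z of long_extension in the frame of nut_top below -0.009 m and horizontal distance between long_extension and nut_top below 0.006 m), for 0.1 s.
At the end, for the whole second after the job is handed in: The nut is turned clockwise to its stop at 1.40 rad (at least 1.28), the long extension stands released and at rest on the nut (its foot at least 9 mm below the nut's top, within 6 mm of the bore axis, leaning less than 0.2 rad), and the short extension stands in its well of the stand (all of step 1 and value of joint nut above 1.28 rad and angle between each of long_extension, short_extension's own z axis and vertical below 0.2 rad and linear speed of long_extension below 0.02 m/s and distance between short_extension and stand below 0.075 m); the robot touches nothing.
It fails at once if the short extension is lifted out of the stand (distance of short_extension from where it was at the start of the episode above 0.03 m).
It fails at once if the marker, caliper or tape is knocked away (distance of any of marker, caliper, masking_tape from where it was at the start of the episode above 0.04 m).
It also fails if it takes over 45 s, if anything falls off the work surface, if the arm or the gripper's body presses on something with over 40 N, if the wrist force passes 120 N, or if a joint passes its speed limit or range.

## Working session

There is one attempt and no reset: what is moved stays moved. The work goes in short steps, Python scripts to look and compute and a tool call to move; the robot and the scene stay as the last step left them, time stands still between calls to the robot, and variables do not carry over. Pictures are saved under pics/ and viewed, and the job is handed in when it is done.

Besides the shell and the picture viewer there is one more tool, called after ">>>" as name(argument=value, ...) on one line, values as JSON. apply_moves: Moves the arm, as the interface text tells. Its arguments: {"type":"object","properties":{"moves":{"type":"array"}},"required":["moves"]}

```bash
mkdir -p pics; ls; python3 - <<'E'
from bench import robot, optics, job
import cv2
o=robot.get_obs()
for k,v in o.items(): print(k,v)
for n in ("scene","top","wrist"):
    print(n,optics.get_calibration(n))
    cv2.imwrite(f"pics/{n}0.png",optics.snapshot(n)[:,:,::-1])
E
```

```text
pics
time 0.0
joint_positions [ 1.09191507e+00  8.79371096e-02  1.37224887e+00 -3.20255882e-05
  1.68355450e+00 -1.03115705e-01]
qvel [-0.00079808  0.00017588 -0.0012149   0.00031287 -0.0005408   0.00116666]
joint_torque [-7.58355745e-04 -3.40171766e+01 -3.02432334e+01  7.17326417e-02
  3.29788565e-02 -1.68277552e-04]
tool_pos [0.2016291  0.51116361 0.21831663]
ee_rot [-3.13945296e+00 -1.89421380e-04  2.76582333e+00]
wrist_force [ 0.24642534  0.57025697 -0.30802178]
wrist_torque [ 0.04813273  0.00465207 -0.01041488]
width 0.09376069266960185
scene {'fx': 396.56583635843816, 'fy': 396.56583635843816, 'cx': 313.0790098450049, 'cy': 203.1733176171494, 'rvec': array([ 2.11083136, -1.33025022,  0.46923606]), 'tvec': array([-0.26620244,  0.47159918,  0.70689473])}
top {'fx': 399.739113723087, 'fy': 399.739113723087, 'cx': 323.3057108648304, 'cy': 194.7507270052893, 'rvec': array([ 2.10325966, -2.15751636,  0.18983102]), 'tvec': array([-0.02205022,  0.57538626,  1.06030736])}
wrist {'fx': 309.70691628693146, 'fy': 309.70691628693146, 'cx': 317.77799129398005, 'cy': 199.2436036479241, 'rvec': array([-2.42971468, -1.65303484, -0.1940659 ]), 'tvec': array([-0.55024937, -0.02285651,  0.39080668])}
```

View pics/scene0.png

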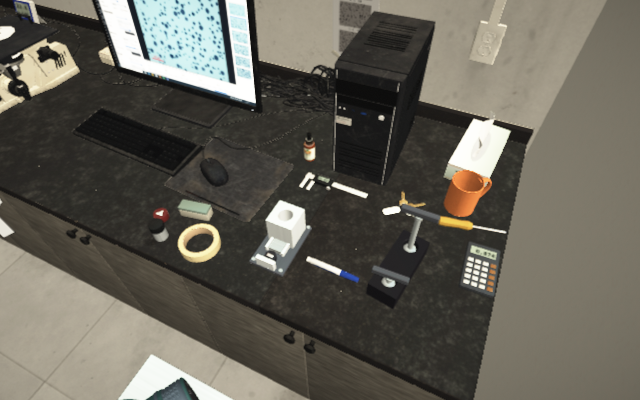

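View pics/top0.png

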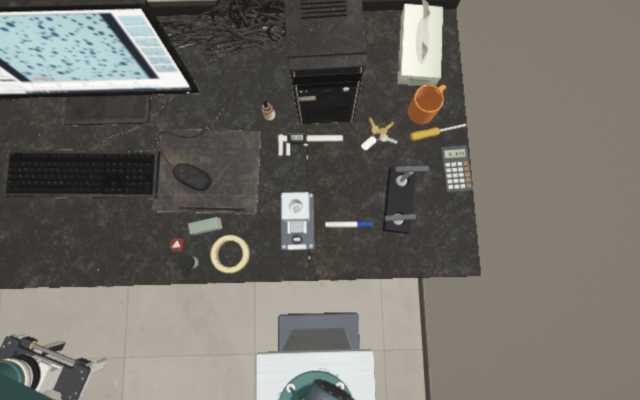

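View pics/wrist0.png

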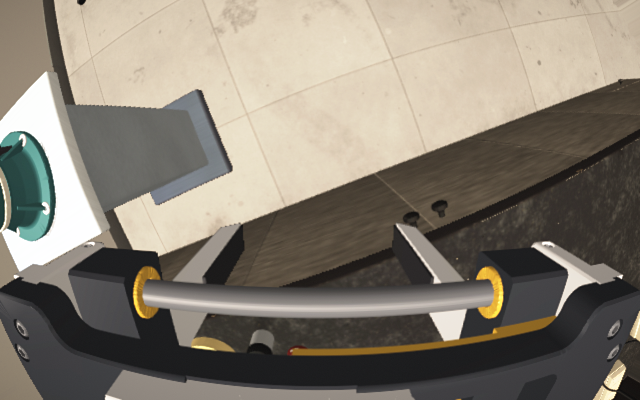

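```bash
cat > h.py <<'E'
import numpy as np, cv2
from bench import robot, optics, job
def cal(n):
    c=optics.get_calibration(n); K=np.array([[c['fx'],0,c['cx']],[0,c['fy'],c['cy']],[0,0,1]])
    return K,cv2.Rodrigues(np.array(c['rvec']))[0],np.array(c['tvec'])
def ray(n,uv,c=None):
    K,R,t=c or cal(n)
    uv=np.atleast_2d(uv).astype(float)
    if n=='wrist':
        d=(uv-K[:2,2])/K[0,0]; r=np.linalg.norm(d,axis=1,keepdims=True)+1e-12
        d=np.hstack([d/r*np.sin(r),np.cos(r)])
    else: d=np.hstack([(uv-K[:2,2])/K[0,0],np.ones((len(uv),1))])
    return -R.T@t, d@R
def onz(n,uv,z,c=None):
    o,d=ray(n,uv,c); return o+d*((z-o[2])/d[:,2])[:,None]
def proj(n,P,c=None):
    K,R,t=c or cal(n); P=np.atleast_2d(P)@R.T+t
    if n=='wrist':
        r=np.linalg.norm(P[:,:2],axis=1,keepdims=True)+1e-12; return P[:,:2]/r*np.arctan2(r,P[:,2:])*K[0,0]+K[:2,2]
    return P[:,:2]/P[:,2:]*K[0,0]+K[:2,2]
def crop(img,x,y,w,h,s,name):
    cv2.imwrite(name,cv2.resize(img[y:y+h,x:x+w,::-1],None,fx=s,fy=s,interpolation=cv2.INTER_CUBIC))
E
python3 - <<'E'
from h import *
t=cv2.imread("pics/top0.png")[:,:,::-1]; s=cv2.imread("pics/scene0.png")[:,:,::-1]
crop(t,270,150,160,110,5,"pics/t1.png"); crop(s,240,190,200,120,4,"pics/s1.png")
E
```

```text
(no output)
```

View pics/t1.png

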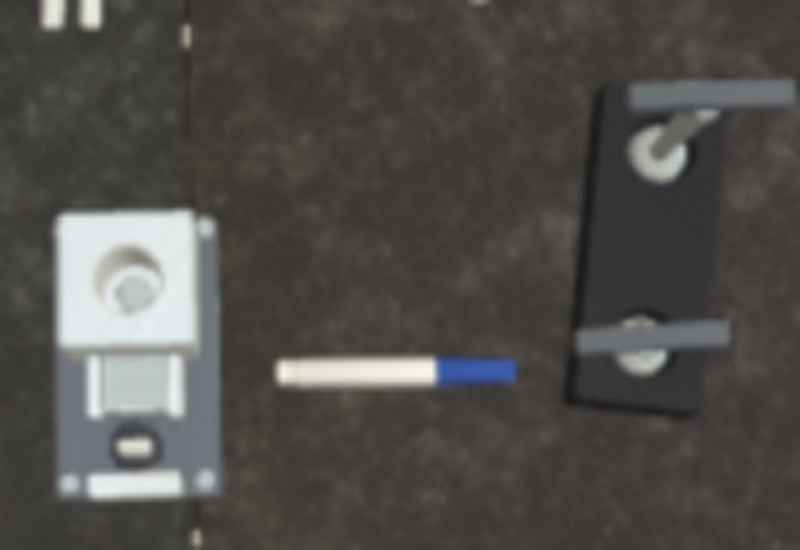

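View pics/s1.png

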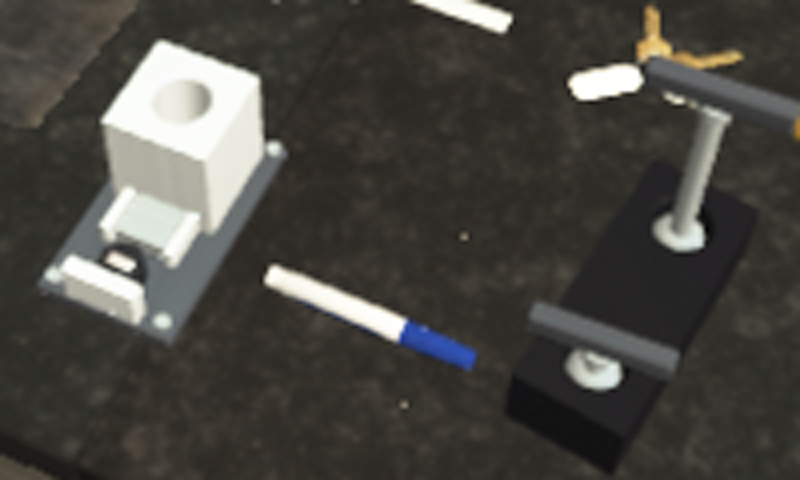

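```bash
python3 - <<'E'
from h import *
np.set_printoptions(precision=4,suppress=True)
f=lambda a:(np.array(a)+.0)/5+[270,150]-.4
g=lambda a:(np.array(a)+.0)/4+[240,190]-.375
print("cams",-cal('top')[1].T@cal('top')[2],-cal('scene')[1].T@cal('scene')[2])
T=onz('top',f([(57,212),(195,210),(198,345),(60,347)]),.09);print('tower',T,T.mean(0))
print('bore',onz('top',f([128,281]),.09),onz('scene',g([183,101]),.09))
S=onz('scene',g([(160,42),(262,80),(207,160),(106,120)]),.09);print('towerS',S,S.mean(0))
B=onz('top',f([(628,84),(793,80),(795,103),(630,108)]),.179);print('bar top',B,B.mean(0),np.linalg.norm(B[1]-B[0]))
B=onz('scene',g([(648,59),(646,80)]),.171);print('bar S left end',B)
B=onz('top',f([(576,332),(729,322),(730,345),(579,354)]),.076);print('short',B,B.mean(0),np.linalg.norm(B[1]-B[0]))
print('stand',onz('top',f([(600,86),(725,88),(703,412),(568,403)]),.048))
print('wells',onz('top',f([(658,153),(641,346)]),.038))
print('wells S',onz('scene',g([(678,234),(594,370)]),.038))
E
```

```text
cams [ 0.3806 -0.0318  1.1445] [ 0.0335 -0.2954  0.8394]
tower [[0.578  0.0767 0.09  ]
 [0.5772 0.0027 0.09  ]
 [0.5044 0.0025 0.09  ]
 [0.5052 0.0757 0.09  ]] [0.5412 0.0394 0.09  ]
bore [[0.5397 0.0392 0.09  ]] [[0.5397 0.0392 0.09  ]]
towerS [[0.5752 0.0749 0.09  ]
 [0.5748 0.0033 0.09  ]
 [0.5066 0.0052 0.09  ]
 [0.5071 0.0742 0.09  ]] [0.5409 0.0394 0.09  ]
bar top [[ 0.6188 -0.2165  0.179 ]
 [ 0.6188 -0.2986  0.179 ]
 [ 0.607  -0.2988  0.179 ]
 [ 0.6066 -0.2168  0.179 ]] [ 0.6128 -0.2577  0.179 ] 0.0820999537038149
bar S left end [[ 0.6197 -0.2144  0.171 ]
 [ 0.6049 -0.218   0.171 ]]
short [[ 0.5079 -0.2004  0.076 ]
 [ 0.5112 -0.2831  0.076 ]
 [ 0.4988 -0.2828  0.076 ]
 [ 0.496  -0.2014  0.076 ]] [ 0.5035 -0.2419  0.076 ] 0.08268928966400074
stand [[ 0.6504 -0.2257  0.048 ]
 [ 0.6474 -0.2961  0.048 ]
 [ 0.4654 -0.2721  0.048 ]
 [ 0.4722 -0.1984  0.048 ]]
wells [[ 0.6131 -0.2582  0.038 ]
 [ 0.5037 -0.2422  0.038 ]]
wells S [[ 0.6114 -0.2569  0.038 ]
 [ 0.5022 -0.2414  0.038 ]]
```

```bash
python3 - <<'E'
from h import *
from scipy.spatial.transform import Rotation as Rn
np.set_printoptions(precision=4,suppress=True)
o=robot.get_obs(); RT=Rn.from_euler('xyz',o['ee_rot']).as_matrix()
K,R,t=cal('wrist'); c=-R.T@t
print(o['time'],'cam pos in tool',RT.T@(c-o['tool_pos']),'cam axes(in tool, rows x,y,z)\n',R@RT, 'K',K)
E
```

```text
0.15 cam pos in tool [ 0.0691  0.0011 -0.1658] cam axes(in tool, rows x,y,z)
 [[-0.0004  1.     -0.0001]
 [-0.9721 -0.0004 -0.2345]
 [-0.2345 -0.      0.9721]] K [[309.7069   0.     317.778 ]
 [  0.     309.7069 199.2436]
 [  0.       0.       1.    ]]
```

```bash
cat >> h.py <<'E'
from scipy.spatial.transform import Rotation as Rn
np.set_printoptions(precision=4,suppress=True)
def go(p,yaw):
    o=robot.get_obs(); R=Rn.from_euler('xyz',o['ee_rot']); T=Rn.from_euler('xyz',[np.pi,0,yaw])
    print('t',o['time'],'at',o['tool_pos'],o['ee_rot'],'w',o['width'],'F',o['wrist_force'],'q',o['joint_positions'])
    print('shift cm',R.inv().apply(np.array(p)-o['tool_pos'])*100,'turn',(R.inv()*T).as_rotvec())
E
python3 -c "
from h import *
go([.539,-.030,.20],np.pi/2)"
```

```text
t 0.15 at [0.2017 0.5113 0.2186] [-3.1399 -0.0002  2.7658] w 0.09394367074051936 F [ 0.1653 -0.2816  0.7238] q [ 1.0919  0.0878  1.3719  0.      1.6836 -0.1031]
shift cm [-51.2442 -37.9675   1.9121] turn [-0.0016  0.0008  1.195 ]
```

>>> apply_moves(moves=[[[-51.2,-38,1.8],[0,0,1.195],1],[[-51.2,-38,1.8],[0,0,1.195],1],[[-51.2,-38,1.8],[0,0,1.195],1],[[-51.2,-38,1.8],[0,0,1.195],1],[[-51.2,-38,1.8],[0,0,1.195],1],[[-51.2,-38,1.8],[0,0,1.195],1],[[-51.2,-38,1.8],[0,0,1.195],1],[[-51.2,-38,1.8],[0,0,1.195],1],[[-51.2,-38,1.8],[0,0,1.195],1],[[-51.2,-38,1.8],[0,0,1.195],1]])

```text
time: 0.98
tool_pos: [0.4223, 0.156, 0.2076]
ee_rot: [3.141, -0.0, 1.565]
wrist_force: [0.4, 0.2, -0.1]
width: 0.094
```

```bash
python3 -c "
from h import *
go([.539,-.030,.135],np.pi/2)"
```

```text
t 0.9833 at [0.4223 0.156  0.2076] [ 3.1414 -0.0002  1.5655] w 0.09397861222517707 F [ 0.4362  0.1989 -0.0872] q [ 0.2278 -0.1352  1.6119  0.0002  1.6646  0.2331]
shift cm [-18.544   11.7665   7.2563] turn [ 0.0002 -0.0002 -0.0053]
```

>>> apply_moves(moves=[[[-18.5,11.8,3],[0,0,-0.005],1],[[-18.5,11.8,3],[0,0,-0.005],1],[[-18.5,11.8,3],[0,0,-0.005],1],[[-18.5,11.8,3],[0,0,-0.005],1],[[-18.5,11.8,7.2],[0,0,-0.005],1],[[-18.5,11.8,7.2],[0,0,-0.005],1],[[-18.5,11.8,7.2],[0,0,-0.005],1],[[-18.5,11.8,7.2],[0,0,-0.005],1],[[-18.5,11.8,7.2],[0,0,-0.005],1],[[-18.5,11.8,7.2],[0,0,-0.005],1]])

```text
time: 1.82
tool_pos: [0.5402, -0.0259, 0.1374]
ee_rot: [3.139, -0.0, 1.577]
wrist_force: [-0.5, 0.5, 0.2]
width: 0.094
```

```bash
python3 - <<'E'
from h import *
go([.539,-.030,.135],np.pi/2)
c=cal('wrist'); im=optics.snapshot('wrist'); np.save('pics/w1.npy',im); np.save('pics/w1cal.npy',np.array(c,dtype=object),allow_pickle=True)
cv2.imwrite('pics/w1.png',im[:,:,::-1])
u=proj('wrist',[[.5397,.0392,.09],[.5397,.0392,.03]],c);print(u)
x,y=u[1].astype(int); crop(im,x-40,y-40,80,80,7,'pics/w1c.png'); print(x-40,y-40)
E
```

```text
t 1.8167 at [ 0.5402 -0.0259  0.1374] [ 3.139  -0.0001  1.5773] w 0.0940398378618545 F [-0.5363  0.5338  0.1838] q [-0.1531  0.0956  1.5251  0.0005  1.5183 -0.1596]
shift cm [-0.4077 -0.1271  0.2399] turn [ 0.0026 -0.0001  0.0065]Traceback (most recent call last):
  File "<stdin>", line 3, in <module>
ValueError: could not broadcast input array from shape (3,3) into shape (3,)
```

```bash
python3 - <<'E'
from h import *
go([.539,-.030,.135],np.pi/2)
c=cal('wrist'); im=optics.snapshot('wrist'); np.savez('pics/w1.npz',im=im,K=c[0],R=c[1],t=c[2])
cv2.imwrite('pics/w1.png',im[:,:,::-1])
u=proj('wrist',[[.5397,.0392,.09],[.5397,.0392,.03]],c);print(u)
x,y=u[1].astype(int); crop(im,x-40,y-40,80,80,7,'pics/w1c.png'); print(x-40,y-40)
E
```

```text
t 1.8667 at [ 0.5403 -0.0258  0.1376] [3.1384 0.0001 1.5775] w 0.09396675690588217 F [-0.3425  0.5365 -0.7087] q [-0.1529  0.0952  1.525   0.0004  1.5182 -0.1597]
shift cm [-0.4145 -0.1367  0.2637] turn [0.0032 0.0001 0.0067]
[[318.6007 132.1089]
 [318.2406 130.7285]]
278 90
```

View pics/w1.png

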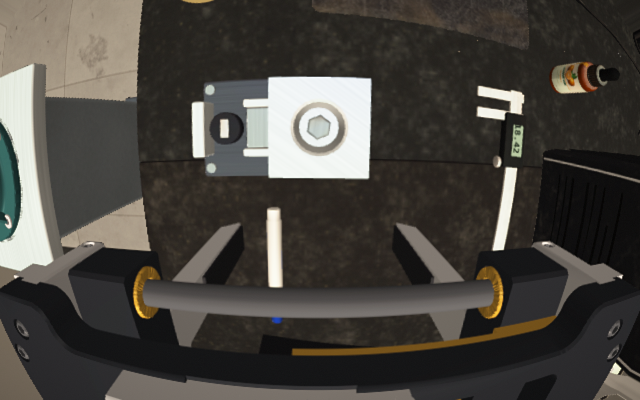

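View pics/w1c.png

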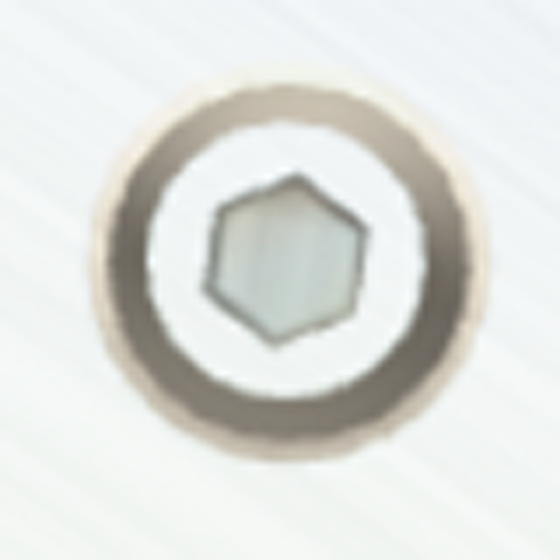

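```bash
python3 - <<'E'
from h import *
d=np.load('pics/w1.npz'); c=(d['K'],d['R'],d['t'])
f=lambda a:np.array(a)/7+[278,90]-.43
C=onz('wrist',f([(297,175),(368,230),(358,308),(277,346),(205,290),(218,213)]),.03,c)
m=C.mean(0); v=C[:,:2]-m[:2]; a=np.degrees(np.arctan2(v[:,1],v[:,0])); print(m,np.linalg.norm(v,axis=1),a,a%60)
for z in(.03,.027):
  C=onz('wrist',f([(297,175),(368,230),(358,308),(277,346),(205,290),(218,213)]),z,c); print(np.linalg.norm(C-C.mean(0),axis=1).mean()*np.sqrt(3))
# bore mouth ellipse + tower edges
print('mouth',onz('wrist',f([(289,265)]),.09,c))
print('tower',onz('wrist',[(267.5,77.5),(370,77.5),(370.5,178.5),(268,178.5)],.09,c))
print('refl wall bottom circ',onz('wrist',f([(286,260)]),.016,c), onz('wrist',f([(148,260),(425,260)]),.016,c))
E
```

```text
[0.54   0.0427 0.03  ] [0.0108 0.0108 0.0107 0.0109 0.0109 0.0105] [  83.8802   21.2152  -33.7265  -96.3438 -159.6796  145.6929] [23.8802 21.2152 26.2735 23.6562 20.3204 25.6929]
0.01867174424973729
0.018876615899783785
mouth [[0.5399 0.0424 0.09  ]]
tower [[0.5044 0.0776 0.09  ]
 [0.5747 0.0781 0.09  ]
 [0.5765 0.0072 0.09  ]
 [0.5043 0.0068 0.09  ]]
refl wall bottom circ [[0.5399 0.0427 0.016 ]] [[0.5218 0.0427 0.016 ]
 [0.5582 0.0429 0.016 ]]
```

```bash
python3 -c "
from h import *
go([.6126,-.2577,.23],np.pi/2)"
```

```text
t 1.9167 at [ 0.5403 -0.0258  0.1376] [3.1385 0.0001 1.5777] w 0.09416001217930973 F [0.1229 0.1653 0.3404] q [-0.1528  0.0952  1.5252  0.0004  1.5181 -0.1597]
shift cm [-23.2361   7.0994  -9.2174] turn [0.0031 0.0001 0.0069]
```

>>> apply_moves(moves=[[[-3,0,-4],[0,0,0.007],1],[[-6,2,-8],[0,0,0.007],1],[[-9,4,-9.2],[0,0,0.007],1],[[-13,6,-9.2],[0,0,0.007],1],[[-17,7.1,-9.2],[0,0,0.007],1],[[-21,7.1,-9.2],[0,0,0.007],1],[[-23.2,7.1,-9.2],[0,0,0.007],1],[[-23.2,7.1,-9.2],[0,0,0.007],1],[[-23.2,7.1,-9.2],[0,0,0.007],1],[[-23.2,7.1,-9.2],[0,0,0.007],1]])

```text
time: 2.75
tool_pos: [0.6123, -0.2574, 0.2286]
ee_rot: [3.14, -0.0, 1.57]
wrist_force: [0.4, -0.1, -0.1]
width: 0.094
```

```bash
python3 - <<'E'
from h import *
go([.6126,-.2577,.166],np.pi/2)
c=cal('wrist'); im=optics.snapshot('wrist'); np.savez('pics/w2.npz',im=im,K=c[0],R=c[1],t=c[2])
cv2.imwrite('pics/w2.png',im[:,:,::-1])
u=proj('wrist',[[.6126,-.2577,.179]],c);print(u)
x,y=u[0].astype(int); crop(im,x-80,y-70,160,110,5,'pics/w2c.png'); print(x-80,y-70)
E
```

```text
t 2.75 at [ 0.6123 -0.2574  0.2286] [ 3.1405 -0.0005  1.5698] w 0.09398794789685919 F [ 0.4331 -0.0774 -0.1128] q [-0.4838  0.3447  1.0469  0.001   1.7492 -0.4827]
shift cm [-0.0308  0.0277  6.2554] turn [ 0.0011 -0.0005 -0.001 ]
[[319.4516 222.7493]]
239 152
```

View pics/w2.png

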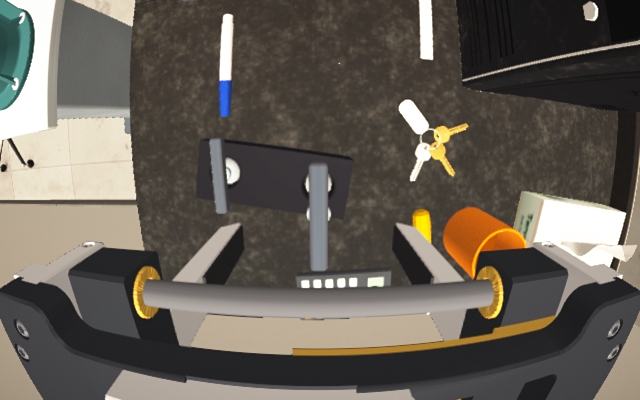

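View pics/w2c.png

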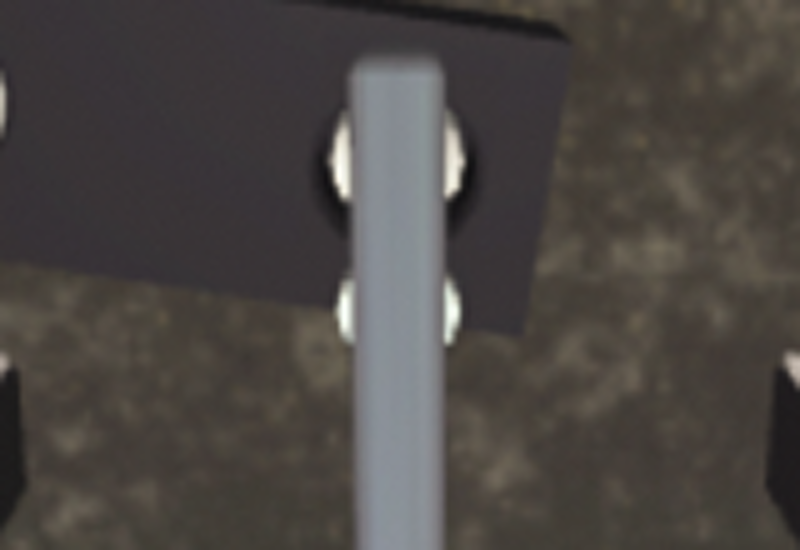

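```bash
python3 - <<'E'
from h import *
s=cv2.imread("pics/scene0.png")[:,:,::-1]
crop(s,385,195,60,65,9,"pics/s2.png")
d=np.load('pics/w2.npz'); c=(d['K'],d['R'],d['t'])
for z in (.038,.14,.15,.155,.16,.165,.179): print(z,proj('wrist',[.6126,-.2577,z],c),proj('scene',[.6126,-.2577,z]))
f=lambda a:np.array(a)/5+[239,152]-.4
print('near end',onz('wrist',f([(352,58),(442,58)]),.179,c),'far',onz('wrist',[(311,269),(327,269)],.179,c))
print('sides',onz('wrist',f([(354,300),(445,300)]),.179,c))
print('collar L R',onz('wrist',f([(336,310),(462,310)]),.158,c), 'socket top',onz('wrist',f([(327,160),(467,160)]),.038,c))
E
```

```text
0.038 [[318.7489 185.695 ]] [[409.6037 247.8625]]
0.14 [[319.1859 208.6663]] [[417.3673 221.9614]]
0.15 [[319.2467 211.8818]] [[418.203  219.1732]]
0.155 [[319.2789 213.5827]] [[418.6264 217.7608]]
0.16 [[319.3122 215.3504]] [[419.0535 216.3359]]
0.165 [[319.3469 217.1888]] [[419.4844 214.8983]]
0.179 [[319.4516 222.7493]] [[420.7115 210.8046]]
near end [[ 0.6053 -0.2141  0.179 ]
 [ 0.6179 -0.2141  0.179 ]] far [[ 0.6061 -0.2953  0.179 ]
 [ 0.6184 -0.2953  0.179 ]]
sides [[ 0.6053 -0.2492  0.179 ]
 [ 0.6185 -0.2492  0.179 ]]
collar L R [[ 0.6019 -0.2568  0.158 ]
 [ 0.6219 -0.2569  0.158 ]] socket top [[ 0.5953 -0.2552  0.038 ]
 [ 0.6281 -0.2552  0.038 ]]
```

View pics/s2.png

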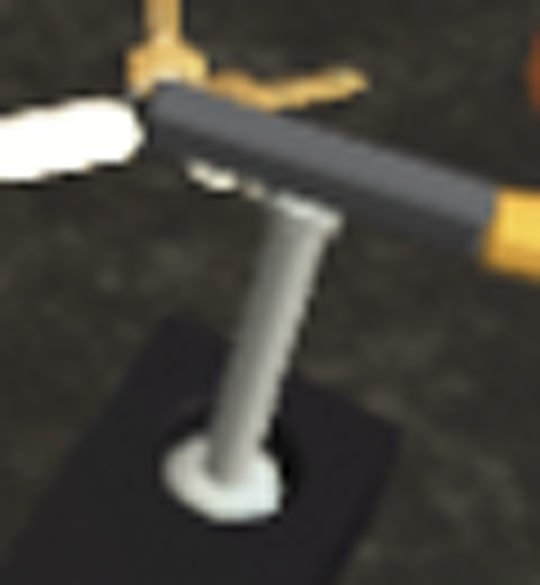

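>>> apply_moves(moves=[[[0.1,0,3],[0,0,0],1],[[0.1,0,5.1],[0,0,0],1],[[0.1,0,5.1],[0,0,0],1],[[0.1,0,5.1],[0,0,0],1],[[0.1,0,5.1],[0,0,0],0.1],[[0.1,0,5.1],[0,0,0],0.0],[[0.1,0,5.1],[0,0,0],0.0],[[0.1,0,5.1],[0,0,0],0.0],[[0.1,0,5.1],[0,0,0],0.0],[[0.1,0,5.1],[0,0,0],0.0]])

```text
time: 3.63
tool_pos: [0.6122, -0.2578, 0.1772]
ee_rot: [3.141, 0.0, 1.569]
wrist_force: [-0.2, 0.0, -0.5]
width: 0.0577
```

```bash
python3 - <<'E'
from h import *
go([.6126,-.2577,.166],np.pi/2)
im=optics.snapshot('wrist')
crop(im,160,150,320,190,2.5,'pics/w3.png')
im=optics.snapshot('scene')
crop(im,340,150,150,120,5,'pics/s3.png')
print(robot.get_obs()['width'])
E
```

```text
t 3.6333 at [ 0.6122 -0.2578  0.1772] [3.1409 0.0003 1.5687] w 0.0577100961853845 F [-0.1869  0.0441 -0.4549] q [-0.484   0.3531  1.1369  0.0001  1.6508 -0.4818]
shift cm [0.0131 0.0419 1.1209] turn [ 0.0007  0.0003 -0.0021]
0.04948186826157407
```

View pics/w3.png

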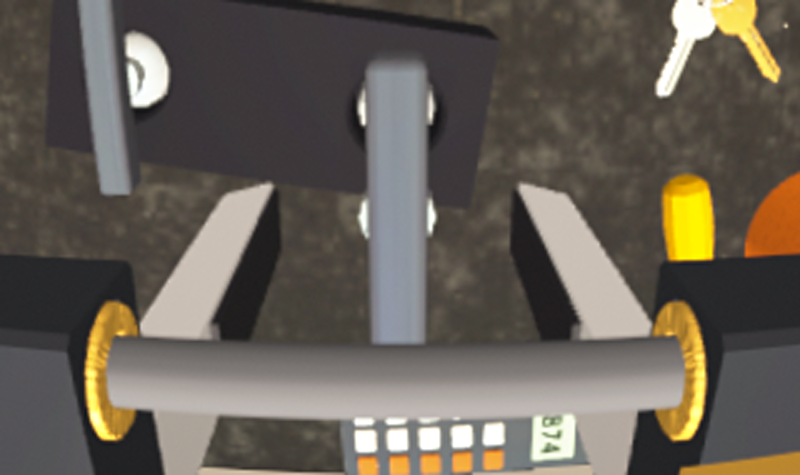

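View pics/s3.png

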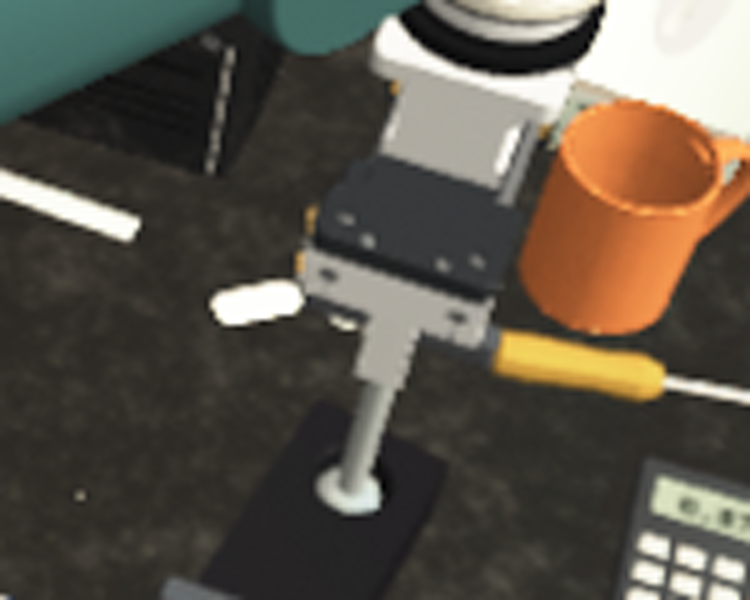

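>>> apply_moves(moves=[[[0,0,0],[0,0,0],0.0],[[0,0,0],[0,0,0],0.0],[[0,0,0],[0,0,0],0.0],[[0,0,0],[0,0,0],0.0],[[0,0,0],[0,0,0],0.0],[[0,0,0],[0,0,0],0.0],[[0,0,0],[0,0,0],0.0],[[0,0,0],[0,0,0],0.0],[[0,0,0],[0,0,0],0.0],[[0,0,0],[0,0,0],0.0]])

```text
time: 4.57
tool_pos: [0.6122, -0.2577, 0.1771]
ee_rot: [3.141, 0.0, 1.569]
wrist_force: [0.5, -0.3, 1.8]
width: 0.0138
```

>>> apply_moves(moves=[[[0,0,-0.5],[0,0,0],0.0],[[0,0,-1.5],[0,0,0],0.0],[[0,0,-3],[0,0,0],0.0],[[0,0,-5],[0,0,0],0.0],[[0,0,-7],[0,0,0],0.0],[[0,0,-9],[0,0,0],0.0],[[0,0,-11],[0,0,0],0.0],[[0,0,-12],[0,0,0],0.0],[[0,0,-12],[0,0,0],0.0],[[0,0,-12],[0,0,0],0.0]])

```text
time: 5.4
tool_pos: [0.6121, -0.2577, 0.2967]
ee_rot: [3.141, 0.0, 1.569]
wrist_force: [-0.0, -0.0, -3.1]
width: 0.0138
```

```bash
python3 - <<'E'
from h import *
go([.5397,.0395,.297],np.pi/2)
im=optics.snapshot('wrist')
crop(im,160,100,320,230,2.5,'pics/w4.png')
im=optics.snapshot('scene')
crop(im,340,120,150,120,5,'pics/s4.png')
E
```

```text
t 5.4 at [ 0.6121 -0.2577  0.2967] [3.1413 0.0001 1.5688] w 0.013764736090374466 F [-0.0259 -0.0148 -3.0522] q [-0.4839  0.3531  0.902   0.0001  1.8861 -0.4818]
shift cm [29.7099 -7.3022 -0.0354] turn [ 0.0003  0.0001 -0.002 ]
```

View pics/w4.png

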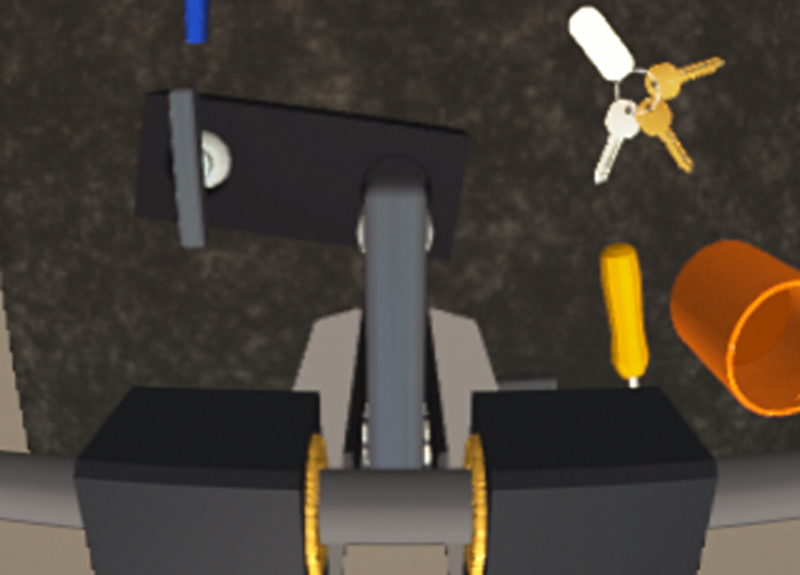

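View pics/s4.png

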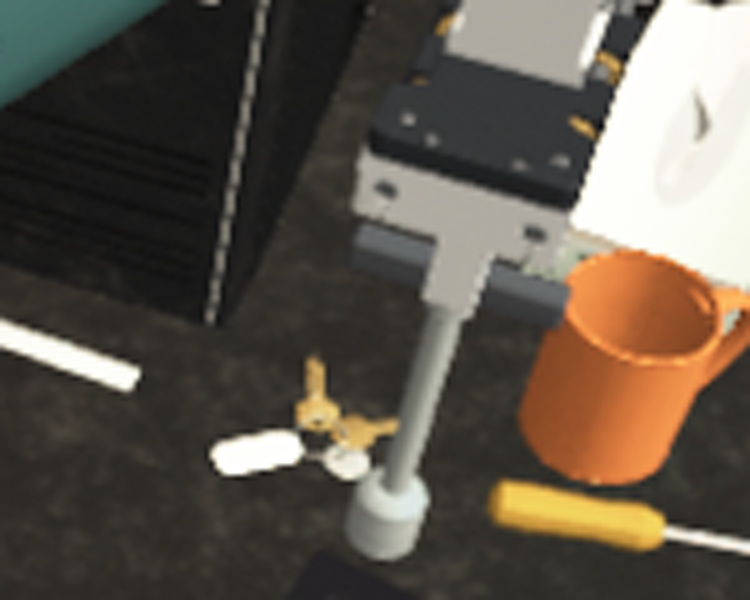

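>>> apply_moves(moves=[[[1.5,-0.4,0],[0,0,0],0.0],[[4.5,-1.1,0],[0,0,0.02],0.0],[[8,-2,0],[0,0,0.04],0.0],[[12,-2.9,0],[0,0,0.06],0.0],[[16,-3.9,0],[0,0,0.08],0.0],[[20,-4.9,0],[0,0,0.1],0.0],[[24,-5.9,0],[0,0,0.11],0.0],[[27,-6.6,0],[0,0,0.11],0.0],[[29,-7.1,0],[0,0,0.11],0.0],[[29.7,-7.3,0],[0,0,0.11],0.0]])

```text
time: 6.33
tool_pos: [0.538, 0.0427, 0.2953]
ee_rot: [-3.138, -0.001, 1.463]
wrist_force: [-0.3, -0.4, -3.4]
width: 0.0135
```

```bash
python3 - <<'E'
from h import *
im=optics.snapshot('scene')
go([.5396,.0395,.297],np.pi/2-.113)
crop(im,230,140,120,120,5,'pics/s5.png')
im=optics.snapshot('top')
crop(im,260,150,100,80,7,'pics/t5.png')
im=optics.snapshot('wrist')
crop(im,160,100,320,230,2.5,'pics/w5.png')
go([.5396,.0395,.297],np.pi/2-.113)
E
```

```text
t 6.3833 at [0.5382 0.0423 0.2954] [-3.1387 -0.0011  1.4629] w 0.013111624109578961 F [ 0.4614 -0.1012 -2.5231] q [-0.0274  0.0644  1.2459  0.0013  1.834   0.0809]
shift cm [-0.266   0.1669 -0.157 ] turn [-0.0029 -0.0011  0.0051]
t 6.4833 at [0.5394 0.0392 0.2956] [-3.1401  0.0011  1.4592] w 0.013536622354599837 F [ 0.0126 -0.7973 -3.1072] q [-0.0318  0.0658  1.244  -0.001   1.8334  0.0795]
shift cm [ 0.0367  0.0191 -0.1355] turn [-0.0015  0.0011  0.0014]
```

View pics/s5.png

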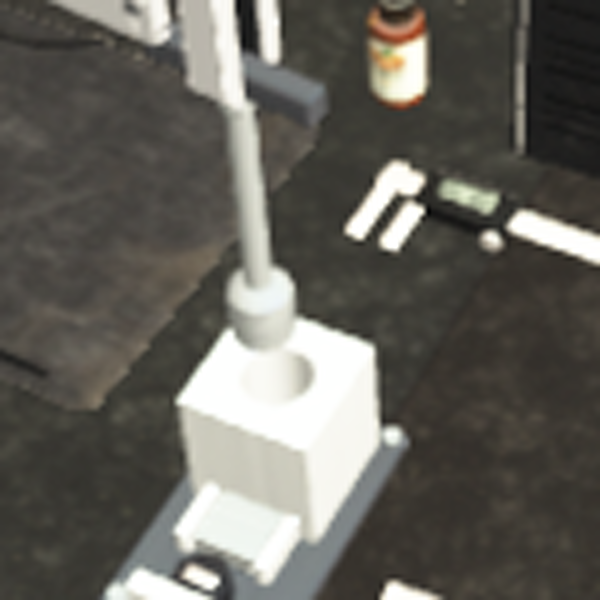

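View pics/t5.png

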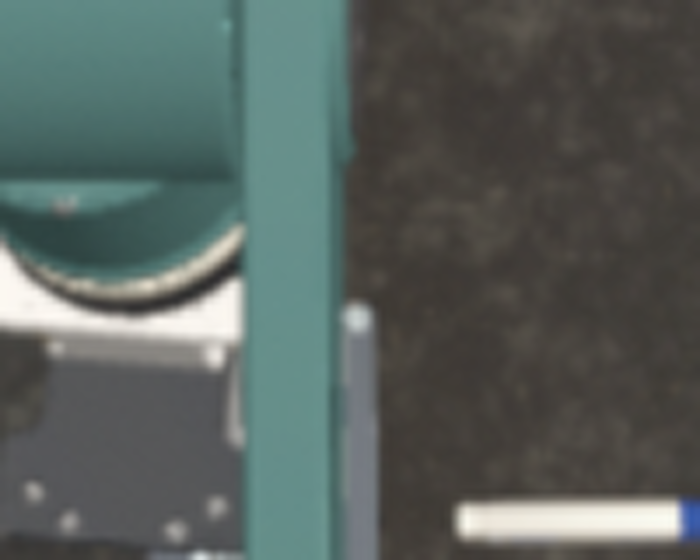

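View pics/w5.png

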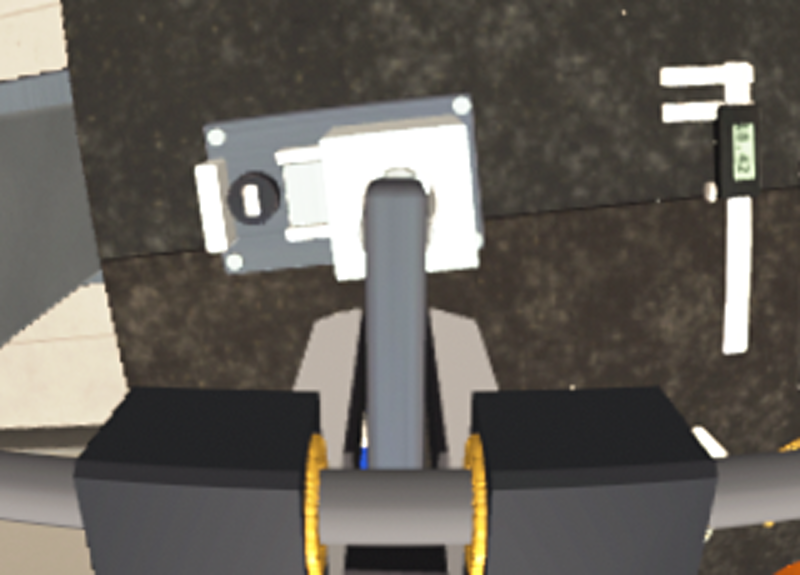

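```bash
python3 - <<'E'
from h import *
o=robot.get_obs();print(o['tool_pos'],o['ee_rot'])
im=optics.snapshot('scene'); crop(im,255,150,60,80,7,'pics/s6.png')
p=np.array([.5394,.0392]); 
for z in (.1265,.1565,.27): print(z,(proj('scene',[*p,z])-[255,150]+.5)*7-.5)
E
```

```text
[0.5394 0.0392 0.2956] [-3.1401  0.0011  1.4592]
0.1265 [[207.7405 389.8568]]
0.1565 [[201.1406 330.966 ]]
0.27 [[172.8608  78.6278]]
```

View pics/s6.png

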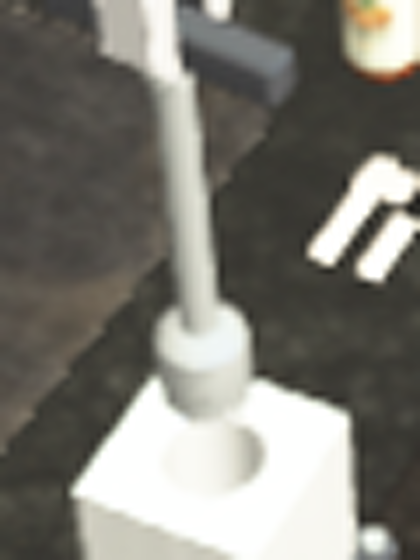

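>>> apply_moves(moves=[[[0,0,0.5],[0,0,0],0.0],[[0,0,1.2],[0,0,0],0.0],[[0,0,2],[0,0,0],0.0],[[0,0,2.8],[0,0,0],0.0],[[0,0,3.5],[0,0,0],0.0],[[0,0,4.1],[0,0,0],0.0],[[0,0,4.6],[0,0,0],0.0],[[0,0,5],[0,0,0],0.0],[[0,0,5],[0,0,0],0.0],[[0,0,5],[0,0,0],0.0]])

```text
time: 7.37
tool_pos: [0.5396, 0.0396, 0.2466]
ee_rot: [-3.141, -0.0, 1.459]
wrist_force: [-0.1, 1.0, -2.5]
width: 0.0139
```

```bash
python3 - <<'E'
from h import *
go([.5396,.0395,.204],np.pi/2-.113)
im=optics.snapshot('scene'); crop(im,255,150,60,80,7,'pics/s7.png')
E
```

```text
t 7.3667 at [0.5396 0.0396 0.2466] [-3.1415 -0.0001  1.459 ] w 0.013912959370778733 F [-0.1065  0.9608 -2.4689] q [-0.0317  0.0636  1.3425  0.0001  1.7355  0.0802]
shift cm [-0.0054  0.0027  4.2641] turn [-0.0001 -0.0001  0.0012]
```

View pics/s7.png

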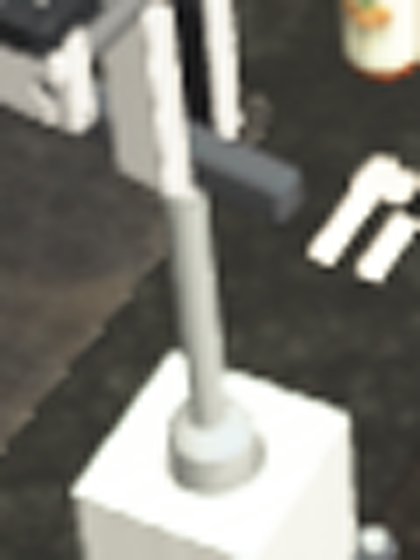

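>>> apply_moves(moves=[[[0,0,0.5],[0,0,0],0.0],[[0,0,1.2],[0,0,0],0.0],[[0,0,1.9],[0,0,0],0.0],[[0,0,2.6],[0,0,0],0.0],[[0,0,3.3],[0,0,0],0.0],[[0,0,3.8],[0,0,0],0.0],[[0,0,4.2],[0,0,0],0.0],[[0,0,4.3],[0,0,0],0.0],[[0,0,4.3],[0,0,0],0.0],[[0,0,4.3],[0,0,0],0.0]])

```text
time: 8.25
tool_pos: [0.5398, 0.0395, 0.204]
ee_rot: [3.141, -0.0, 1.459]
wrist_force: [0.5, -0.1, -2.8]
width: 0.0137
```

Next, ease down about 11 mm; the target foot height on the nut is a TCP of about 0.185.

>>> apply_moves(moves=[[[0,0,0.1],[0,0,0],0.0],[[0,0,0.2],[0,0,0],0.0],[[0,0,0.3],[0,0,0],0.0],[[0,0,0.4],[0,0,0],0.0],[[0,0,0.5],[0,0,0],0.0],[[0,0,0.6],[0,0,0],0.0],[[0,0,0.7],[0,0,0],0.0],[[0,0,0.8],[0,0,0],0.0],[[0,0,0.9],[0,0,0],0.0],[[0,0,1.0],[0,0,0],0.0]])

```text
time: 9.08
tool_pos: [0.5398, 0.0397, 0.1938]
ee_rot: [3.141, -0.001, 1.459]
wrist_force: [-0.3, 0.7, -2.0]
width: 0.0138
```

>>> apply_moves(moves=[[[0,0,0.1],[0,0,0],0.0],[[0,0,0.2],[0,0,0],0.0],[[0,0,0.3],[0,0,0],0.0],[[0,0,0.4],[0,0,0],0.0],[[0,0,0.5],[0,0,0],0.0],[[0,0,0.6],[0,0,0],0.0],[[0,0,0.7],[0,0,0],0.0],[[0,0,0.75],[0,0,0],0.0],[[0,0,0.8],[0,0,0],0.0],[[0,0,0.8],[0,0,0],0.0]])

```text
time: 9.92
tool_pos: [0.5397, 0.0395, 0.1856]
ee_rot: [3.142, -0.0, 1.459]
wrist_force: [0.9, 1.0, -2.4]
width: 0.0136
```

```bash
python3 - <<'E'
from h import *
go([.5396,.0395,.185],np.pi/2-.113)
im=optics.snapshot('scene'); crop(im,245,150,80,80,7,'pics/s8.png')
print(proj('scene',[.5398,.0397,.09]))
E
```

```text
t 9.9167 at [0.5397 0.0395 0.1856] [ 3.1415 -0.0002  1.4588] w 0.013634028242360803 F [ 0.8971  1.0275 -2.3816] q [-0.0318  0.0764  1.4492  0.0002  1.6159  0.0802]
shift cm [-0.0051 -0.0061  0.0639] turn [ 0.0001 -0.0002  0.001 ]
[[285.2329 214.7769]]
```

View pics/s8.png

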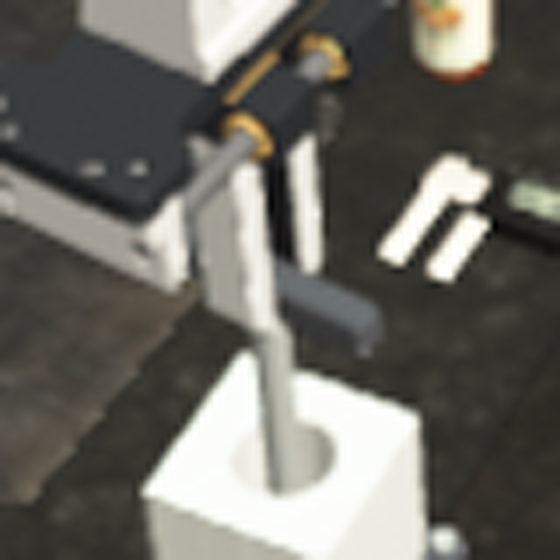

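>>> apply_moves(moves=[[[0,0,0],[0,0,0.05],0.0],[[0,0,0],[0,0,0.1],0.0],[[0,0,0],[0,0,0.17],0.0],[[0,0,0],[0,0,0.25],0.0],[[0,0,0],[0,0,0.33],0.0],[[0,0,0],[0,0,0.41],0.0],[[0,0,0],[0,0,0.49],0.0],[[0,0,0],[0,0,0.55],0.0],[[0,0,0],[0,0,0.6],0.0],[[0,0,0],[0,0,0.6],0.0]])

```text
time: 10.8
tool_pos: [0.5397, 0.0397, 0.1856]
ee_rot: [-3.141, -0.0, 0.859]
wrist_force: [1.0, 1.2, -2.5]
width: 0.0137
```

```bash
python3 - <<'E'
from h import *
go([.5396,.0395,.185],np.pi/2-.113-.6)
print(robot.get_obs()['wrist_torque'])
im=optics.snapshot('scene'); crop(im,245,150,80,80,7,'pics/s9.png')
im=optics.snapshot('wrist'); crop(im,160,80,320,230,2.5,'pics/w9.png')
E
```

```text
t 10.8 at [0.5397 0.0397 0.1856] [-3.1413 -0.0004  0.8587] w 0.013687262761789935 F [ 1.0217  1.1612 -2.5293] q [-0.0316  0.0764  1.4492  0.0005  1.6159  0.6805]
shift cm [-0.0228  0.0106  0.0647] turn [-0.0003 -0.0004  0.0009]
[ 0.3677 -0.1937  0.1902]
```

View pics/s9.png

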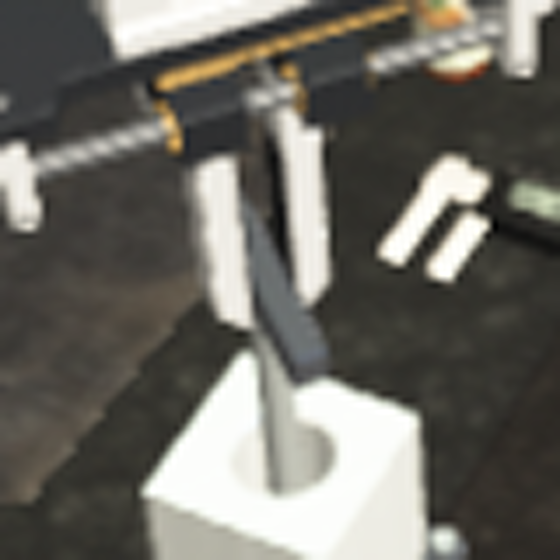

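View pics/w9.png

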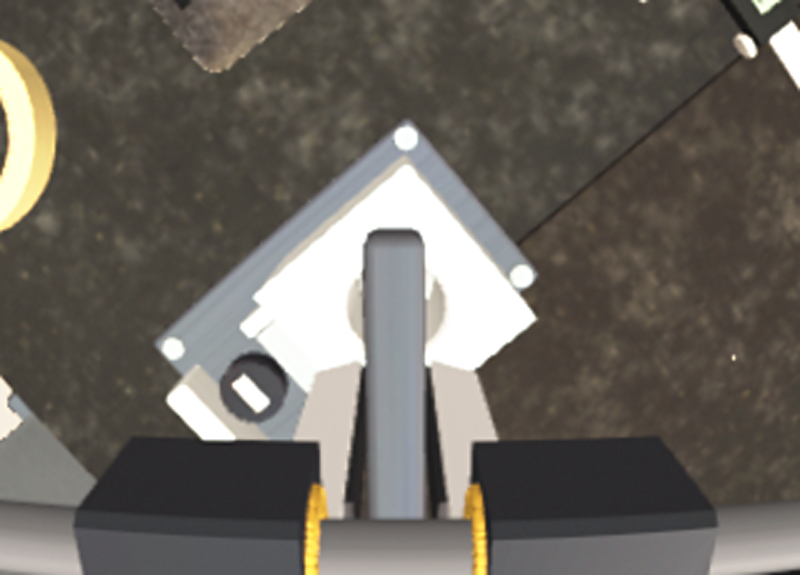

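>>> apply_moves(moves=[[[0,0,0],[0,0,0.05],0.0],[[0,0,0],[0,0,0.1],0.0],[[0,0,0],[0,0,0.17],0.0],[[0,0,0],[0,0,0.25],0.0],[[0,0,0],[0,0,0.33],0.0],[[0,0,0],[0,0,0.4],0.0],[[0,0,0],[0,0,0.46],0.0],[[0,0,0],[0,0,0.52],0.0],[[0,0,0],[0,0,0.57],0.0],[[0,0,0],[0,0,0.6],0.0]])

```text
time: 11.73
tool_pos: [0.5395, 0.0399, 0.1857]
ee_rot: [-3.141, -0.0, 0.258]
wrist_force: [0.9, 1.4, -2.5]
width: 0.0138
```

```bash
python3 - <<'E'
from h import *
go([.5396,.0395,.185],np.pi/2-.113-1.2)
print(robot.get_obs()['wrist_torque'])
E
```

```text
t 11.7333 at [0.5395 0.0399 0.1857] [-3.1406 -0.0001  0.2585] w 0.013835914194676311 F [ 0.9453  1.4259 -2.5329] q [-0.0316  0.0763  1.4492  0.001   1.6163  1.2808]
shift cm [-0.0044  0.0427  0.0651] turn [-0.001  -0.0001  0.0007]
[ 0.5035 -0.0448  0.244 ]
```

>>> apply_moves(moves=[[[0,0,0],[0,0,0.02],0.0],[[0,0,0],[0,0,0.04],0.0],[[0,0,0],[0,0,0.06],0.0],[[0,0,0],[0,0,0.08],0.0],[[0,0,0],[0,0,0.1],0.0],[[0,0,0],[0,0,0.12],0.0],[[0,0,0],[0,0,0.14],0.0],[[0,0,0],[0,0,0.16],0.0],[[0,0,0],[0,0,0.18],0.0],[[0,0,0],[0,0,0.18],0.0]])

```text
time: 12.57
tool_pos: [0.5396, 0.0396, 0.1857]
ee_rot: [-3.141, 0.0, 0.078]
wrist_force: [0.2, 2.7, -3.6]
width: 0.0139
```

```bash
python3 - <<'E'
from h import *
go([.5396,.0395,.185],np.pi/2-.113-1.38)
print(robot.get_obs()['wrist_torque'])
im=optics.snapshot('wrist'); crop(im,160,80,320,230,2.5,'pics/w10.png')
E
```

```text
t 12.5667 at [0.5396 0.0396 0.1857] [-3.1412  0.0001  0.0777] w 0.013905250138094653 F [ 0.2022  2.6628 -3.5916] q [-0.0317  0.0764  1.4492  0.0004  1.6161  1.4614]
shift cm [-0.0015  0.0137  0.065 ] turn [-0.0004  0.0001 -0.0001]
[ 0.9073 -0.1056  0.2227]
```

View pics/w10.png

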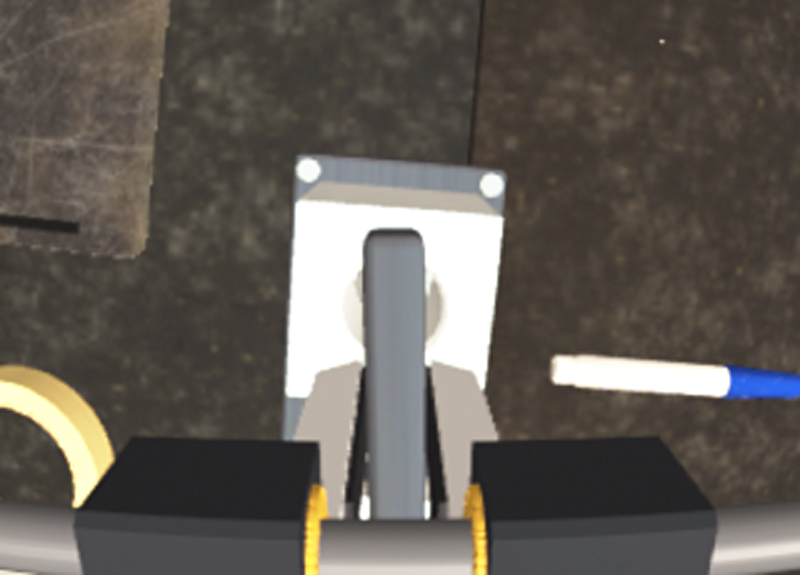

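>>> apply_moves(moves=[[[0,0,0],[0,0,0.01],0.0],[[0,0,0],[0,0,0.02],0.0],[[0,0,0],[0,0,0.03],0.0],[[0,0,0],[0,0,0.04],0.0],[[0,0,0],[0,0,0.05],0.0],[[0,0,0],[0,0,0.06],0.0],[[0,0,0],[0,0,0.07],0.0],[[0,0,0],[0,0,0.08],0.0],[[0,0,0],[0,0,0.08],0.0],[[0,0,0],[0,0,0.08],0.0]])

```text
time: 13.45
tool_pos: [0.5396, 0.0395, 0.1857]
ee_rot: [-3.141, 0.0, -0.001]
wrist_force: [0.7, 2.1, -4.0]
width: 0.0138
```

```bash
python3 - <<'E'
from h import *
go([.5396,.0395,.185],np.pi/2-.113-1.46)
print(robot.get_obs()['wrist_torque'])
im=optics.snapshot('wrist'); crop(im,160,80,320,230,2.5,'pics/w11.png')
im=optics.snapshot('top'); crop(im,270,180,70,70,8,'pics/t11.png')
E
```

```text
t 13.45 at [0.5396 0.0395 0.1857] [-3.1414  0.     -0.0013] w 0.01377413280241334 F [ 0.7276  2.1192 -3.9505] q [-0.0318  0.0764  1.4492  0.0002  1.6161  1.5403]
shift cm [-0.0008  0.0029  0.0671] turn [-0.0002  0.      0.0009]
[ 1.032  -0.1158  0.2558]
```

View pics/w11.png

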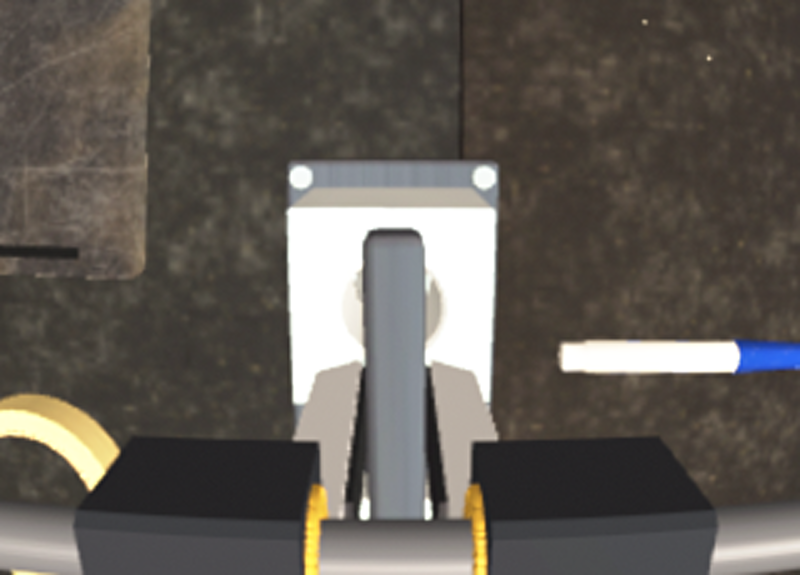

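View pics/t11.png

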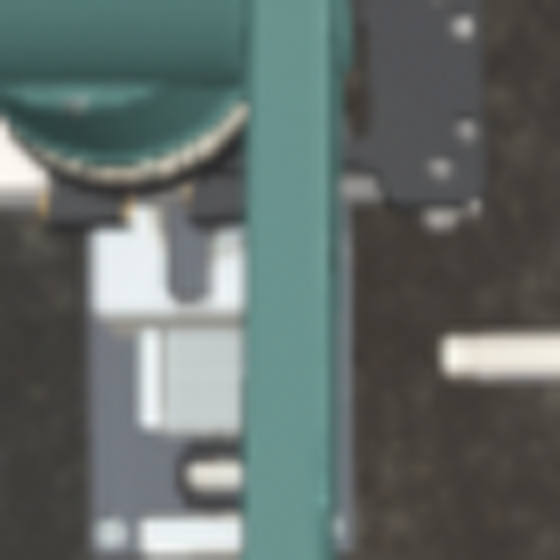

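>>> apply_moves(moves=[[[0,0,0],[0,0,0.01],0.0],[[0,0,0],[0,0,0.02],0.0],[[0,0,0],[0,0,0.03],0.0],[[0,0,0],[0,0,0.04],0.0],[[0,0,0],[0,0,0.05],0.0],[[0,0,0],[0,0,0.06],0.0],[[0,0,0],[0,0,0.07],0.0],[[0,0,0],[0,0,0.08],0.0],[[0,0,0],[0,0,0.08],0.0],[[0,0,0],[0,0,0.08],0.0]])

```text
time: 14.38
tool_pos: [0.5396, 0.0395, 0.1857]
ee_rot: [-3.142, -0.0, -0.081]
wrist_force: [0.4, 2.9, -4.7]
width: 0.0139
```

```bash
python3 - <<'E'
from h import *
go([.5396,.0395,.185],np.pi/2-.113-1.54)
print(robot.get_obs()['wrist_torque'])
im=optics.snapshot('wrist'); crop(im,160,80,320,230,2.5,'pics/w12.png')
E
```

```text
t 14.3833 at [0.5396 0.0395 0.1857] [-3.1416 -0.     -0.0812] w 0.013905534010383734 F [ 0.444   2.8519 -4.7238] q [-0.0318  0.0763  1.4492  0.      1.6161  1.6203]
shift cm [-0.0023 -0.0015  0.0692] turn [-0.    -0.     0.001]
[ 1.0034 -0.1494  0.245 ]
```

View pics/w12.png

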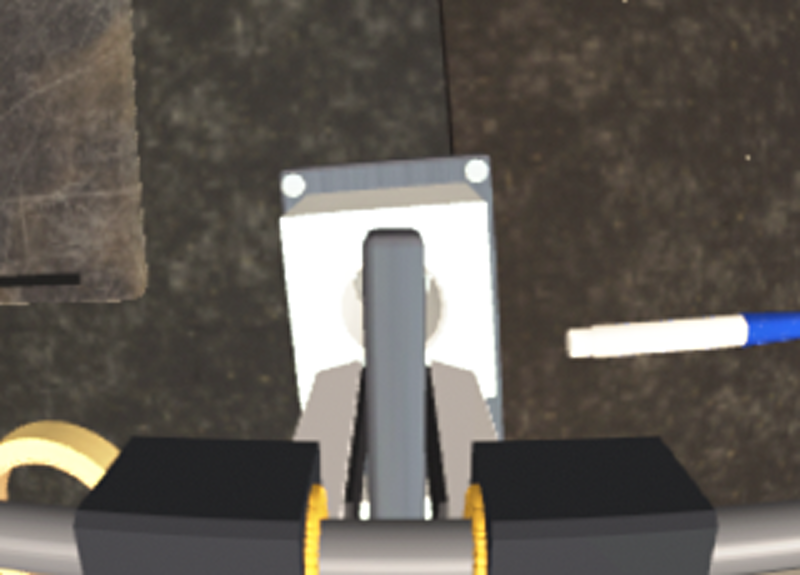

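>>> apply_moves(moves=[[[0,0,0],[0,0,0.01],0.0],[[0,0,0],[0,0,0.02],0.0],[[0,0,0],[0,0,0.03],0.0],[[0,0,0],[0,0,0.04],0.0],[[0,0,0],[0,0,0.05],0.0],[[0,0,0],[0,0,0.06],0.0],[[0,0,0],[0,0,0.07],0.0],[[0,0,0],[0,0,0.08],0.0],[[0,0,0],[0,0,0.09],0.0],[[0,0,0],[0,0,0.1],0.0]])

```text
time: 15.27
tool_pos: [0.5397, 0.0393, 0.1857]
ee_rot: [3.141, -0.0, -0.182]
wrist_force: [1.1, 1.7, -5.3]
width: 0.0139
```

```bash
python3 - <<'E'
from h import *
go([.5396,.0395,.185],np.pi/2-.113-1.64)
print(robot.get_obs()['wrist_torque'])
im=optics.snapshot('wrist'); crop(im,160,80,320,230,2.5,'pics/w13.png')
im=optics.snapshot('scene'); crop(im,235,160,80,90,6,'pics/s13.png')
E
```

```text
t 15.2667 at [0.5397 0.0393 0.1857] [ 3.1414 -0.0002 -0.1821] w 0.013889501673598436 F [ 1.0622  1.7488 -5.2515] q [-0.0319  0.0763  1.4491 -0.0002  1.6161  1.721 ]
shift cm [-0.0098 -0.014   0.0749] turn [ 0.0002 -0.0002  0.0001]
[ 0.7961 -0.1559  0.4935]
```

View pics/w13.png

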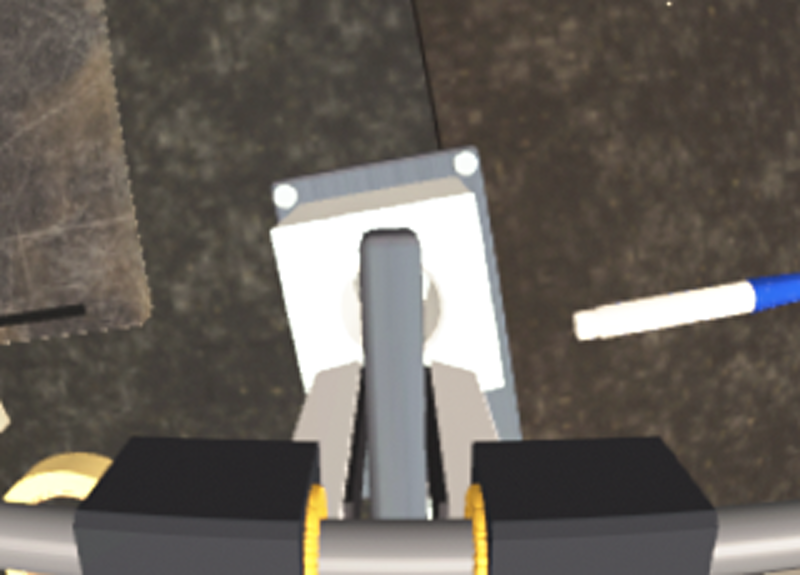

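View pics/s13.png

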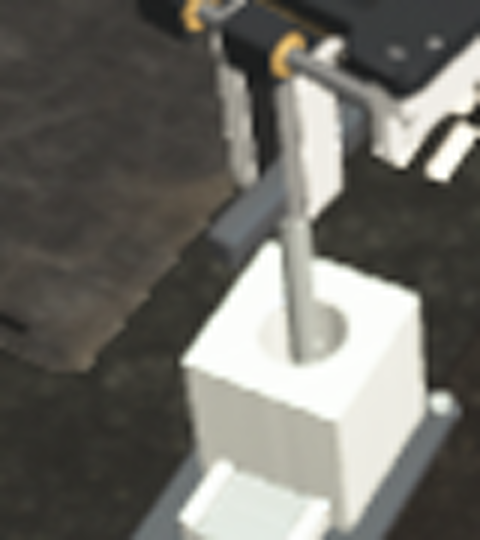

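>>> apply_moves(moves=[[[0,0,0],[0,0,0.01],0.0],[[0,0,0],[0,0,0.02],0.0],[[0,0,0],[0,0,0.03],0.0],[[0,0,0],[0,0,0.04],0.0],[[0,0,0],[0,0,0.05],0.0],[[0,0,0],[0,0,0.05],0.0],[[0,0,0],[0,0,0.05],0.0],[[0,0,0],[0,0,0.05],0.0],[[0,0,0],[0,0,0.05],0.0],[[0,0,0],[0,0,0.05],0.0]])

```text
time: 16.2
tool_pos: [0.5396, 0.0394, 0.1857]
ee_rot: [-3.142, -0.0, -0.231]
wrist_force: [0.2, 2.4, -3.9]
width: 0.0137
```

```bash
python3 - <<'E'
from h import *
go([.5396,.0395,.185],np.pi/2-.113-1.69)
print(robot.get_obs()['wrist_torque'])
im=optics.snapshot('wrist'); crop(im,160,80,320,230,2.5,'pics/w14.png')
E
```

```text
t 16.2 at [0.5396 0.0394 0.1857] [-3.1415 -0.     -0.2314] w 0.013674255840504622 F [ 0.1819  2.3546 -3.8903] q [-0.0319  0.0763  1.4491  0.0001  1.6161  1.7703]
shift cm [-0.0055 -0.0041  0.074 ] turn [-0.0001 -0.      0.0008]
[ 0.7333 -0.1763  0.4123]
```

View pics/w14.png

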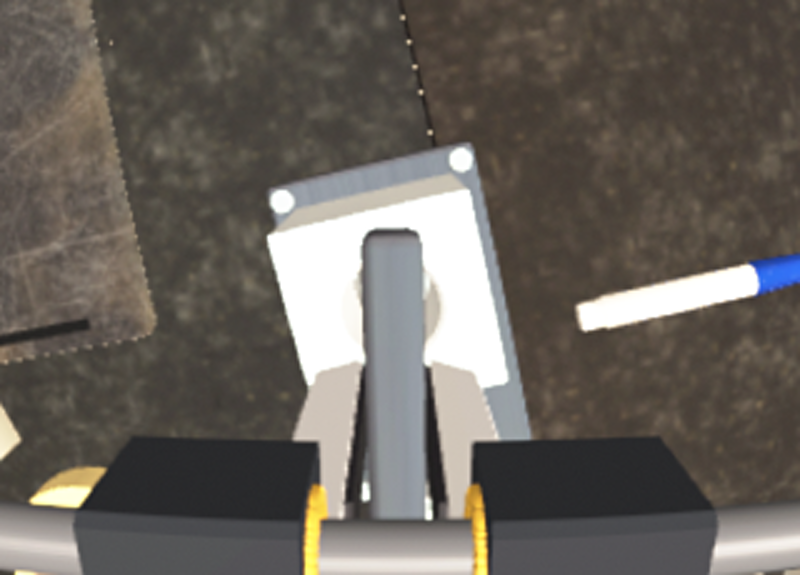

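>>> apply_moves(moves=[[[0,0,0],[0,0,0.01],0.0],[[0,0,0],[0,0,0.02],0.0],[[0,0,0],[0,0,0.03],0.0],[[0,0,0],[0,0,0.04],0.0],[[0,0,0],[0,0,0.05],0.0],[[0,0,0],[0,0,0.06],0.0],[[0,0,0],[0,0,0.07],0.0],[[0,0,0],[0,0,0.08],0.0],[[0,0,0],[0,0,0.09],0.0],[[0,0,0],[0,0,0.1],0.0]])

```text
time: 17.08
tool_pos: [0.5396, 0.0394, 0.1858]
ee_rot: [3.142, -0.0, -0.333]
wrist_force: [0.8, 2.1, -3.7]
width: 0.0136
```

```bash
python3 - <<'E'
from h import *
go([.5396,.0395,.185],np.pi/2-.113-1.79)
print(robot.get_obs()['wrist_torque'])
c=cal('wrist');im=optics.snapshot('wrist'); crop(im,160,80,320,230,2.5,'pics/w15.png')
np.savez('pics/w15.npz',im=im,K=c[0],R=c[1],t=c[2])
E
```

```text
t 17.0833 at [0.5396 0.0394 0.1858] [ 3.1416 -0.0001 -0.3326] w 0.013561238514327632 F [ 0.8022  2.1466 -3.6895] q [-0.032   0.0763  1.4491 -0.      1.6162  1.8714]
shift cm [-0.0064 -0.0116  0.0782] turn [ 0.     -0.0001 -0.0004]
[ 0.5575 -0.1399  0.3068]
```

View pics/w15.png

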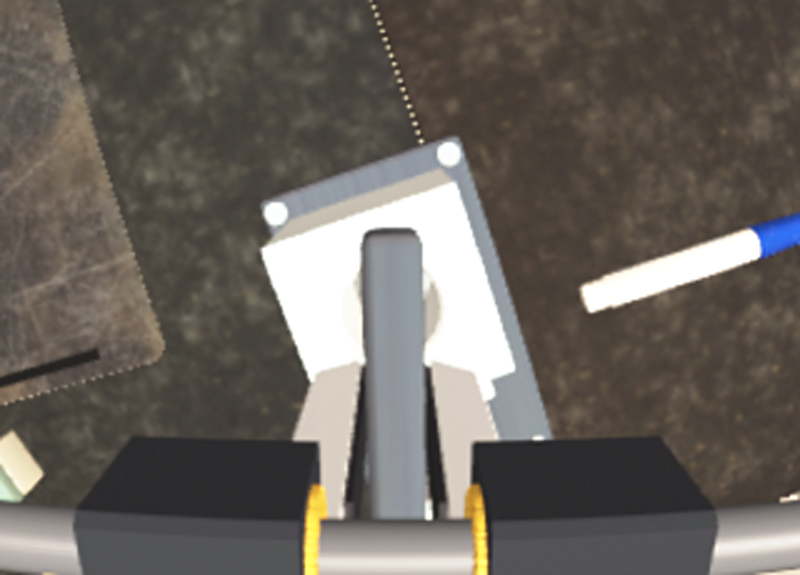

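```bash
python3 - <<'E'
from h import *
im=optics.snapshot('top'); cv2.imwrite('pics/top16.png',im[:,:,::-1])
a=cv2.imread('pics/top0.png')[:,:,::-1]
f=lambda i:cv2.resize(i[205:255,275:325],None,fx=8,fy=8,interpolation=cv2.INTER_CUBIC)
cv2.imwrite('pics/cmp.png',np.hstack([f(a),f(im)])[:,:,::-1])
s=optics.snapshot('scene'); cv2.imwrite('pics/scene16.png',s[:,:,::-1]); b=cv2.imread('pics/scene0.png')[:,:,::-1]
g=lambda i:cv2.resize(i[195:275,245:315],None,fx=5.5,fy=5.5,interpolation=cv2.INTER_CUBIC)
cv2.imwrite('pics/cmps.png',np.hstack([g(b),g(s)])[:,:,::-1])
E
```

```text
(no output)
```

View pics/cmp.png

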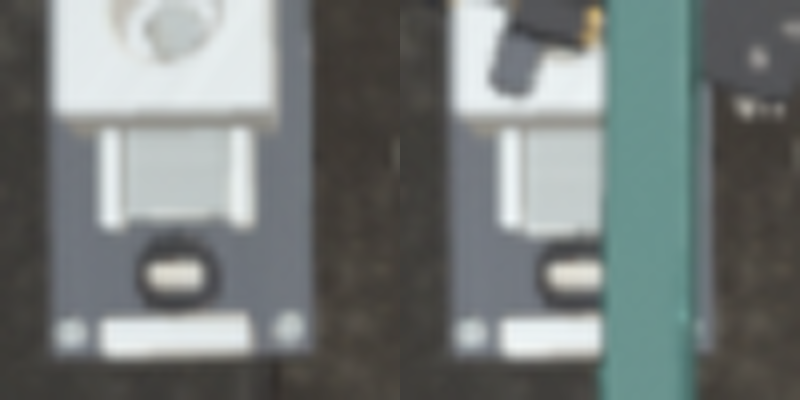

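View pics/cmps.png

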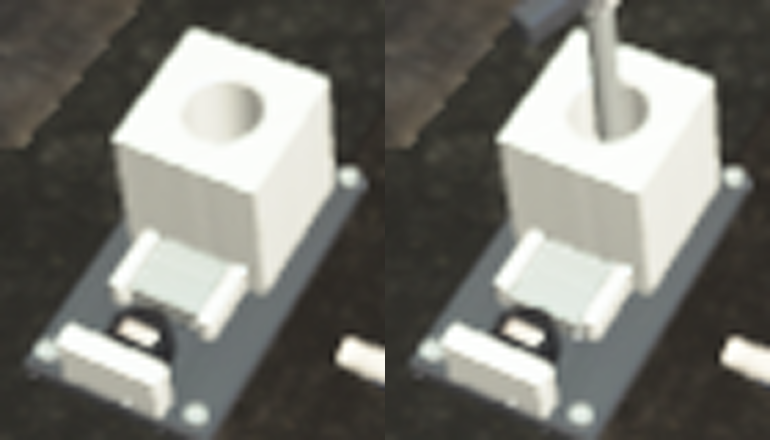

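>>> apply_moves(moves=[[[0,0,0],[0,0,0],0.2],[[0,0,0],[0,0,0],0.3],[[0,0,0],[0,0,0],0.5],[[0,0,0],[0,0,0],0.6],[[0,0,0],[0,0,0],0.6],[[0,0,0],[0,0,0],0.6],[[0,0,0],[0,0,0],0.6],[[0,0,0],[0,0,0],0.6],[[0,0,0],[0,0,0],0.6],[[0,0,0],[0,0,0],0.6]])

```text
time: 18.07
tool_pos: [0.5396, 0.0395, 0.1857]
ee_rot: [-3.142, 0.0, -0.331]
wrist_force: [-0.4, -0.3, 0.0]
width: 0.0563
```

```bash
python3 - <<'E'
from h import *
go([.5396,.0395,.25],np.pi/2-.113-1.79)
im=optics.snapshot('wrist'); crop(im,160,80,320,230,2.5,'pics/w17.png')
im=optics.snapshot('scene'); crop(im,235,150,80,80,7,'pics/s17.png')
E
```

```text
t 18.0667 at [0.5396 0.0395 0.1857] [-3.1416  0.0001 -0.3312] w 0.056328944373621785 F [-0.3757 -0.3055  0.0324] q [-0.0318  0.0764  1.4491  0.      1.6161  1.8702]
shift cm [-0.0026 -0.0025 -6.4315] turn [-0.      0.0001  0.001 ]
```

View pics/w17.png

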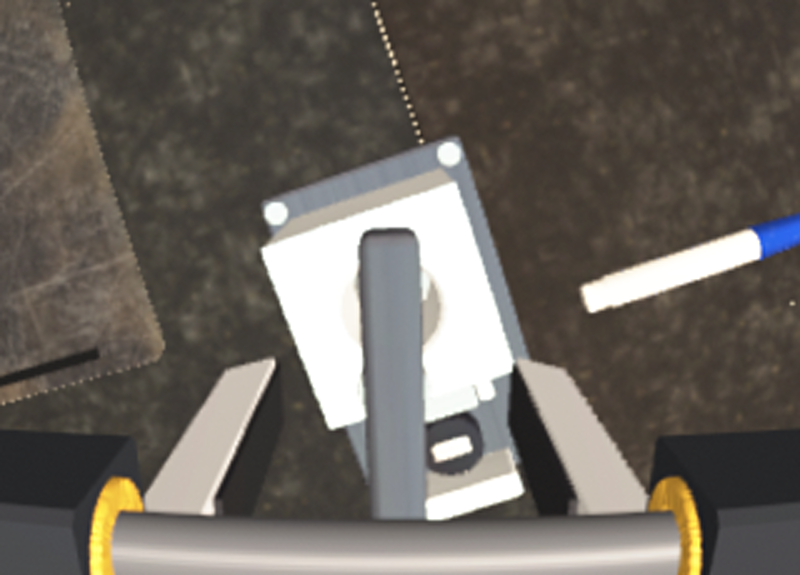

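View pics/s17.png

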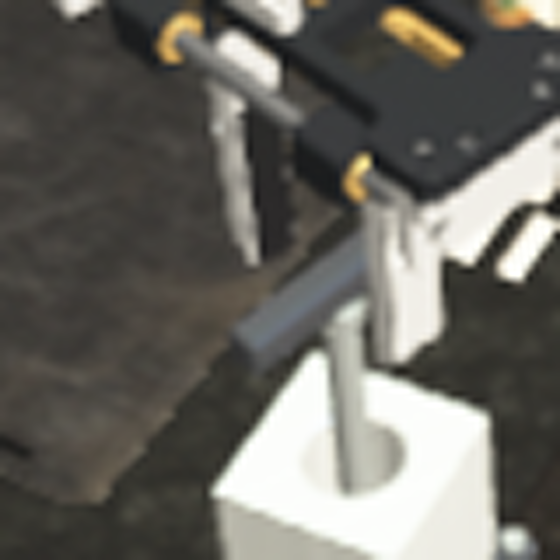

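>>> apply_moves(moves=[[[0,0,-0.5],[0,0,0],0.8],[[0,0,-1.5],[0,0,0],0.8],[[0,0,-3],[0,0,0],0.8],[[0,0,-5],[0,0,0],0.8],[[0,0,-7],[0,0,0],0.8],[[0,0,-9],[0,0,0],0.8],[[0,0,-10],[0,0,0],0.8],[[0,0,-10],[0,0,0],0.8],[[0,0,-10],[0,0,0],0.8],[[0,0,-10],[0,0,0],0.8]])

```text
time: 19.0
tool_pos: [0.5392, 0.0395, 0.2845]
ee_rot: [3.141, 0.002, -0.331]
wrist_force: [-0.5, 0.8, -0.9]
width: 0.0755
```

```bash
python3 - <<'E'
from h import *
go([.40,.22,.30],np.pi/2)
E
```

```text
t 19.0 at [0.5392 0.0395 0.2845] [ 3.1411  0.002  -0.3312] w 0.07549332914648074 F [-0.4672  0.7598 -0.8869] q [-0.0318  0.0645  1.2674  0.0001  1.8117  1.8702]
shift cm [-19.0379 -12.5415  -1.5236] turn [-0.0015  0.0019 -1.902 ]
```

>>> apply_moves(moves=[[[-2,-1,-1.5],[0,0,0],0.8],[[-5,-3,-1.5],[0,0,0],0.8],[[-8,-5,-1.5],[0,0,0],0.8],[[-11,-7,-1.5],[0,0,0],0.8],[[-14,-9,-1.5],[0,0,0],0.8],[[-16,-10.5,-1.5],[0,0,0],0.8],[[-18,-12,-1.5],[0,0,0],0.8],[[-19,-12.5,-1.5],[0,0,0],0.8],[[-19,-12.5,-1.5],[0,0,0],0.8],[[-19,-12.5,-1.5],[0,0,0],0.8]])

```text
time: 19.83
tool_pos: [0.4005, 0.2191, 0.2999]
ee_rot: [3.14, 0.0, -0.33]
wrist_force: [1.0, -0.4, -0.1]
width: 0.0753
```

```bash
python3 - <<'E'
from h import *
go([.40,.22,.30],np.pi/2)
im=optics.snapshot('top'); cv2.imwrite('pics/top18.png',im[:,:,::-1])
a=cv2.imread('pics/top0.png')[:,:,::-1]
f=lambda i:cv2.resize(i[185:255,275:325],None,fx=8,fy=8,interpolation=cv2.INTER_CUBIC)
cv2.imwrite('pics/cmp2.png',np.hstack([f(a),f(im)])[:,:,::-1])
s=optics.snapshot('scene'); cv2.imwrite('pics/scene18.png',s[:,:,::-1]); crop(s,245,165,70,110,5.4,'pics/s18.png')
E
```

```text
t 19.8333 at [0.4005 0.2191 0.2999] [ 3.1401  0.0004 -0.3305] w 0.07527043128053627 F [ 0.9771 -0.3664 -0.1192] q [ 0.3769 -0.1227  1.4194 -0.0009  1.8461  2.278 ]
shift cm [-0.0766 -0.0667 -0.011 ] turn [ 0.0006  0.0017 -1.9013]
```

View pics/cmp2.png

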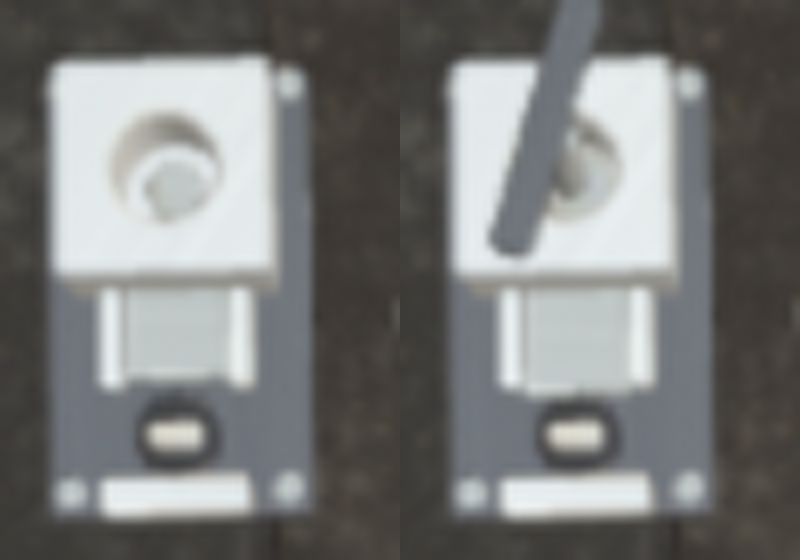

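View pics/s18.png

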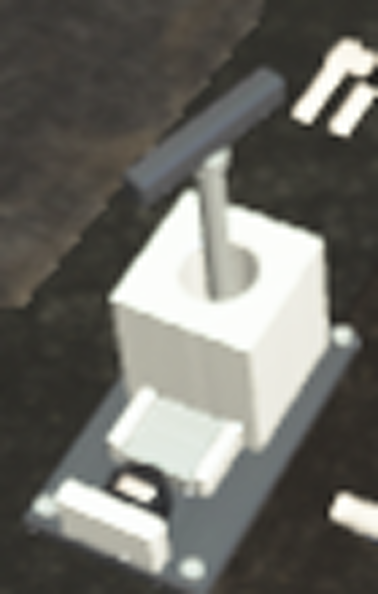

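View pics/top18.png

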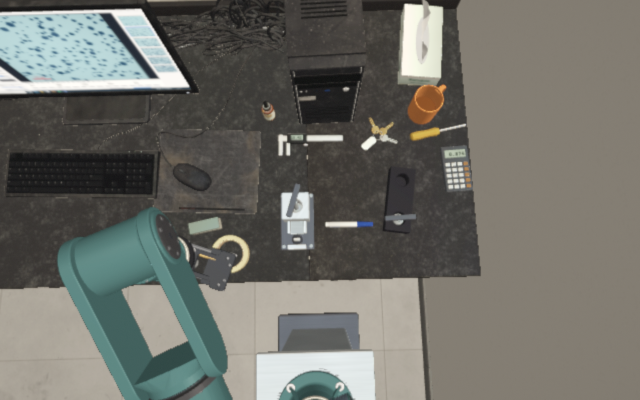

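```bash
python3 - <<'E'
from h import *
def prof(n,c0,c1,r0,r1):
    i=cv2.imread(f'pics/{n}.png',0).astype(float); return i[r0:r1,c0:c1].mean(1)
for n in ('top0','top11','top16','top18'):
    try:p=prof(n,292,300,222,242)
    except Exception: continue
    print(n,np.round(p))
# bar check: top and scene views
f=lambda a:(np.array(a)+.5)/8+[275,185]-.5
g=lambda a:(np.array(a)+.5)/5.4+[245,165]-.5
print('top bar near end centre at z .187',onz('top',f([(513-400,245)]),.187))
print('scene bar ends',onz('scene',g([(130,175),(272,72)]),.187),'T-centre',onz('scene',g([(201,123)]),.187))
t=cv2.imread('pics/top18.png')[:,:,::-1]; crop(t,275,175,50,40,14,'pics/t18.png')
E
```

```text
top0 [192. 196. 198. 197. 195. 196. 196. 197. 197. 200. 157. 116.  97.  82.
  77. 107. 174. 185. 154. 104.]
top16 [196. 200. 199. 200. 202. 201. 199. 200. 200. 200. 200. 195. 145.  92.
  80. 112. 179. 190. 159. 109.]
top18 [194. 198. 197. 198. 200. 198. 197. 197. 198. 198. 198. 192. 143.  90.
  78. 108. 176. 186. 156. 106.]
top bar near end centre at z .187 [[0.5026 0.0486 0.187 ]]
scene bar ends [[0.5028 0.0532 0.187 ]
 [0.5787 0.0278 0.187 ]] T-centre [[0.5402 0.0409 0.187 ]][ WARN:0@0.183] global loadsave.cpp:275 findDecoder imread_('pics/top11.png'): can't open/read file: check file path/integrity
```

View pics/t18.png

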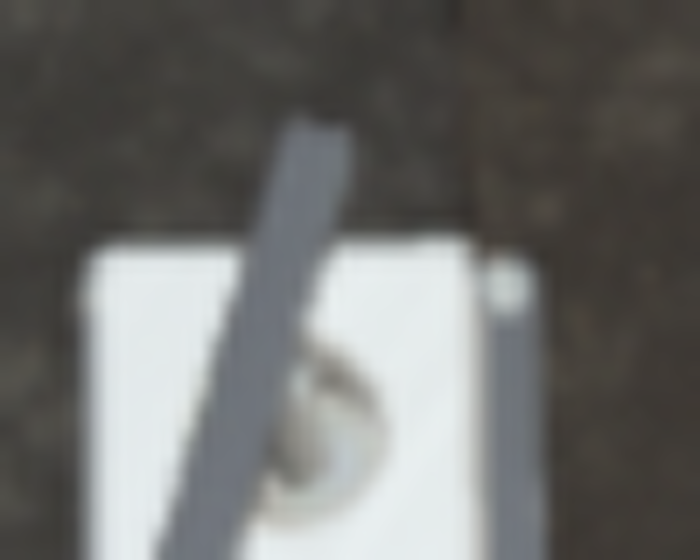

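```bash
python3 - <<'E'
from h import *
i=cv2.imread('pics/t11.png',0).astype(float)
for cols in [(292,298)]:
    d=i.reshape(70,8,70,8)[:,3:5,:,3:5].mean((1,3)); print(np.round(d[42:62,cols[0]-270:cols[1]-270].mean(1)))
    for n in('top0','top18'): print(n,np.round(cv2.imread(f'pics/{n}.png',0).astype(float)[222:242,cols[0]:cols[1]].mean(1)))
E
```

```text
[198. 201. 201. 201. 204. 202. 201. 201. 202. 202. 200. 183. 134.  91.
  80. 106. 171. 181. 152. 105.]
top0 [191. 196. 198. 197. 196. 196. 196. 197. 198. 200. 158. 116.  96.  83.
  77. 102. 166. 177. 147. 101.]
top18 [194. 198. 197. 198. 200. 198. 197. 197. 198. 199. 198. 197. 148.  92.
  78. 103. 168. 178. 149. 103.]
```

```bash
python3 - <<'E'
from h import *
go([.385,.065,.17],-.33)
d=np.load('pics/w1.npz'); im=d['im']; crop(im,190,80,90,100,6,'pics/j0.png')
E
```

```text
t 19.9333 at [0.4012 0.2185 0.3001] [ 3.1405  0.0003 -0.3327] w 0.07503967231096505 F [-0.3692  0.5847 -0.4584] q [ 0.375  -0.1222  1.4185 -0.0007  1.8461  2.2783]
shift cm [ 3.4844 15.0254 13.0286] turn [ 0.0011  0.0003 -0.0027]
```

View pics/j0.png

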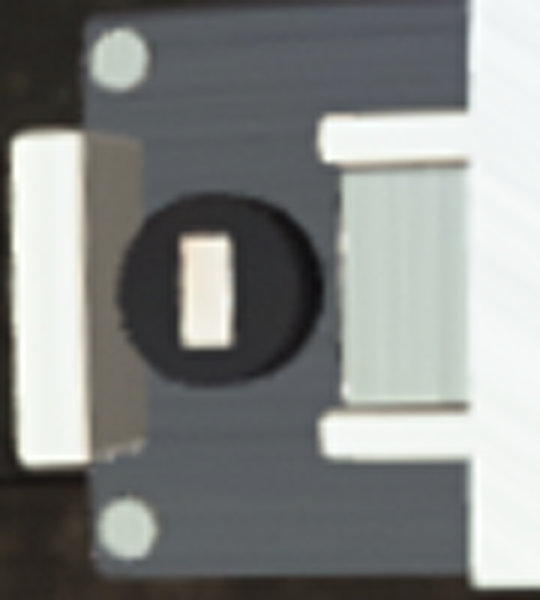

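>>> apply_moves(moves=[[[0.5,3,0],[0,0,0],0.8],[[1,6,0],[0,0,0],0.8],[[2,9,2],[0,0,0],0.8],[[3,12,5],[0,0,0],0.8],[[3.5,14,8],[0,0,0],0.8],[[3.5,15,11],[0,0,0],0.8],[[3.5,15,12.5],[0,0,0],0.8],[[3.5,15,13],[0,0,0],0.8],[[3.5,15,13],[0,0,0],0.8],[[3.5,15,13],[0,0,0],0.8]])

```text
time: 20.77
tool_pos: [0.3857, 0.0658, 0.1716]
ee_rot: [-3.141, -0.001, -0.332]
wrist_force: [0.3, -0.3, 0.9]
width: 0.0755
```

```bash
python3 - <<'E'
from h import *
go([.385,.065,.17],-.33)
c=cal('wrist'); im=optics.snapshot('wrist'); np.savez('pics/w19.npz',im=im,K=c[0],R=c[1],t=c[2])
u=proj('wrist',[.455,.042,.03],c)[0].astype(int); print(u-50)
crop(im,u[0]-50,max(u[1]-50,0),100,100,6,'pics/j1.png')
cv2.imwrite('pics/w19.png',im[:,:,::-1])
E
```

```text
t 20.7667 at [0.3857 0.0658 0.1716] [-3.1412 -0.0012 -0.3321] w 0.0755069661987875 F [ 0.2732 -0.2659  0.9398] q [ 0.0239 -0.2638  1.7891 -0.      1.6151  1.9268]
shift cm [-0.0422  0.1017  0.1607] turn [-0.0004 -0.0012 -0.0021]
[269  69]
```

View pics/j1.png

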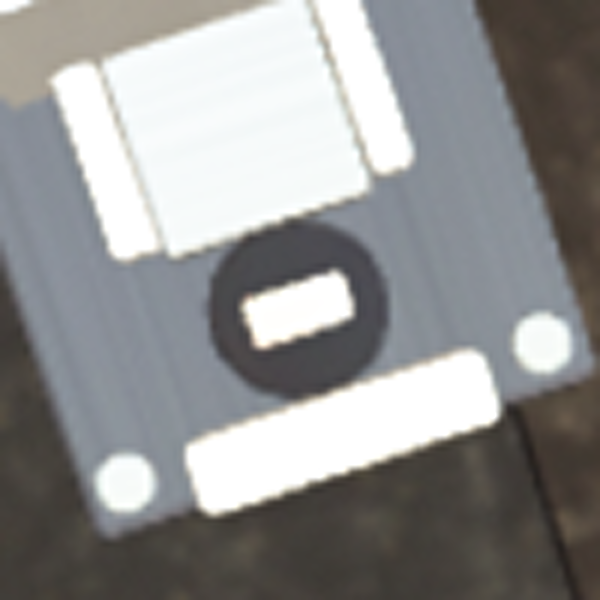

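View pics/w19.png

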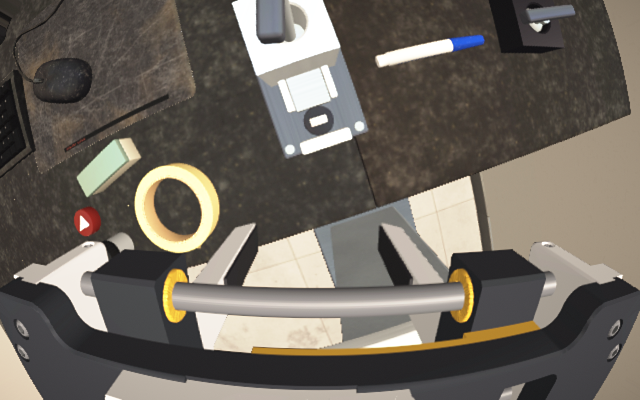

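```bash
python3 -c "
from bench import job
print(job.close_job())"
```

```text
the job is handed in; nothing more can be done
None
```

I took the long extension from the stand, lowered it into the bore onto the nut, turned the nut clockwise to its stop, let go and handed the job in at about 21 s. `close_job` gave no verdict.

**What the last checks showed**
- **Seating:** the last held pose put the foot about 13.5 mm below the nut's top, with only its own weight on the wrist. After release the extension stands upright, about 1.6 mm from the bore axis in the scene view.
- **Nut at its stop:** the turning torque rose from about 0.25 to 0.49 N m after roughly 1.6 rad of tool turn. From above, the jaw now touches the specimen; before, there was a gap.
- **Jaw travel:** in the top view it measured about 5 mm, consistent with closed but too coarse to give the nut angle on its own.
- **Other objects:** the short extension is still in its well. The marker, caliper and tape show no visible movement. The gripper was clear of everything at hand-in.

**What did not agree**
- **Turn past the stop:** I turned the tool 1.79 rad in all, about 0.15 to 0.2 rad more than the nut's range and the socket's play explain. The torque fell back to 0.31 N m while the bar still followed the gripper. The socket may have given a little against the stopped nut; the jaw stayed closed.
- **Camera offset:** the wrist camera placed things about 3 mm further in y than the two fixed cameras. The distance from extension to bore agreed between them to within 1 mm, so I moved by that distance.

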